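Slide the leatherworker's tool tray over the lip into its bench dock

TASK

Put the wooden tool tray away in its dock without carrying it: by the red tab lift only its front edge until it rests on the brass lip, with its back edge still on the table, then push the tray on over the lip until it lies flat behind it. Keep pushing along the dock until the tray presses the sprung leather pad at the far end firmly but gently, so that the pad gives by a few millimetres without being squashed to its end, and leave the tray resting against the pad. Do not ram the lip, do not tip the tray steeply or lift its back end, and leave the other things on the table alone.

Things in the scene. Friction and masses are not known exactly. Their poses are not given: they have to be found in the camera images.
- tray: Open wooden tool tray, loose, 150 mm long (x) x 100 wide (y) x 45 high, vertical walls 8 thick, 0.48 to 0.75 kg, balanced about its middle; contents fixed, below the rim. Origin: centre of its underside; +x to its front edge, which goes into the dock first; z up. It starts 20 to 60 mm short of the dock's lip, up to 25 mm off its centre line, turned up to 0.2 rad to it.
- tray_grip (a point): Grip point on the red tab: 45 mm ahead of the tray's origin, on its centre line, 68 mm above its underside. Tab 14 mm thick along the tray's y (close the fingers along y), 32 long along x, from 48 to 88 mm above the underside, free on both sides above the rim. It is hinged at 46 mm on a pin along y (swings 0.6 rad each way, lightly sprung upright), so the tray tips freely below it.
- tray_nose (a point): Middle of the lower front edge of the tray: 75 mm ahead of its origin, at the underside.
- tray_tail (a point): Middle of the lower back edge of the tray: 75 mm behind its origin, at the underside. The back wall above it, 45 mm high, is the face to push on.
- dock: Low wooden dock fixed to the table. Origin: at table height, middle of the outer face of its brass lip; +x is the way in (horizontal), y across, z up. Side rails 112 mm apart inside (6 mm play each side of the tray), 16 thick, 36 high, run to x = 300 mm; short wings 36 high flare outwards in front of the lip.
- dock_lip (a point): Top of the outer edge of the brass lip, in the middle, 16 mm above the table (dock x = 0). The lip spans dock x = 0 to 14 mm, is square-edged and vertical on both faces. A tray pushed flat against it cannot climb it. As its middle passes the lip the tray tips front down by itself, its back edge rising up to about 30 mm: pushing hands must not hold that end down, or it jams.
- dock_floor (a point): Point on the dock's floor, 4 mm above the table, at dock x = 100 mm, y = 0. The floor is level from the lip (14 mm) to the end; once past the lip the tray drops 12 mm on to it. Sliding the tray takes about 2 to 6 N, so push with that much more than the pad is to get.
- dock_end (a point): Fixed mark on the floor at dock x = 176 mm: the nearest place where the face of the dark red leather pad (80 mm wide, 6 to 38 mm above table) can be. Its stop block (52 mm high) is clamped 0 to 60 mm farther on, unreported: feel or look for it. The pad is sprung: 3 N per mm, 6 mm travel, bottoms at 18 N. Press it with 7 to 13 N; on release it may push the tray back some mm.
- spool: Bystander: a spool of orange-brown thread with pale wooden ends, upright, 48 mm across, 60 mm high; origin under its centre
- awl: Bystander: an awl with a dark wooden handle lying on the table, about 150 mm long; origin under its middle
- hammer: Bystander: a hammer lying on the table, 260 mm long; origin under its middle
- paper_roll: Bystander: a white paper roll standing on end, 104 mm across, 100 mm high; origin under its centre
- mug: Bystander: a blue mug, 76 mm across, 90 mm high; origin under its centre
- jar: Bystander: a small jar with a yellow cap, 64 mm across, 85 mm high; origin under its centre
Not all that is in view belongs to the job. Leave any purple look-alike of the tray alone.

How it is judged:
On the way, in this order (a step that is already met when the one before it is completed fails the run):
1. the tray's front edge rests on the lip, at least 10 mm past its outer face, while its back edge is still on the table (x of tray_nose in the frame of dock above 0.01 m and height (world z) of tray_nose above 0.013 m and height (world z) of tray_tail below 0.006 m and contact force between tray and dock_c0 above 0.3 N), for 0.15 s.
2. the tray presses the sprung pad with at least 5 N (the pad gives about 2 mm) (contact force between tray and pad_c0 above 5 N), for 0.1 s.
At the end, for the whole second after the job is handed in: The tray lies flat on the dock's floor (tilt under 0.04 rad, both lower edges less than 8 mm above the table), its back edge behind the lip (more than 14.5 mm past the lip's outer face), at rest, still touching the pad (contact force over 0.2 N) and let go (x of tray_tail in the frame of dock above 0.0145 m and height (world z) of each of tray_tail, tray_nose below 0.008 m and angle between tray's own z axis and vertical below 0.04 rad and contact force between tray and pad_c0 above 0.2 N and linear speed of tray below 0.02 m/s and contact force between tray and the fingers below 0.05 N).
It fails at once if the sprung pad squashed (tray presses it with more than 16.5 N) (contact force between tray and pad_c0 above 16.5 N).
It fails at once if the lip rammed (more than 60 N between tray and lip) (contact force between tray and dock_c0 above 60 N).
It fails at once if the tray tipped steeply (more than 0.35 rad) (angle between tray's own z axis and vertical above 0.35 rad).
It fails at once if the tray's back end lifted (its lower back edge more than 45 mm above the table) (height (world z) of tray_tail above 0.045 m).
It fails at once if a bystander moved by more than 30 mm (distance of any of spool, awl, hammer, paper_roll, mug, jar from where it was at the start of the episode above 0.03 m).
It also fails if it takes over 72 s, if anything falls off the work surface, if the arm or the gripper's body presses on something with over 40 N, if the wrist force passes 120 N, or if a joint passes its speed limit or range.

ROBOT

A 7-joint arm with a two-finger parallel gripper is mounted at the origin on the work surface. World frame = base frame: x ahead of the robot, y to its left, z up, the work surface at z = 0. Lengths are in m, angles in rad, forces in N, time in s.
With the tool pointing down it reaches from about 0.425 to 0.825 m from the base axis. Payload 3.6 kg.
Tool frame: the origin (TCP) lies at the very end of the fingers, on their centre line; the grasp point (between the pads) lies 19 mm behind it (grip_depth is the distance from the TCP to the grasp point, in m); z points along the fingers, x is the direction in which the jaws open and shut, and the axes are right-handed (so a half turn about z gives the same grasp; the last joint's range is limited). The gripper opens to 93 mm and grips with 3 to 60 N. Pads are 15 mm wide; open, the fingers measure 128 mm over their backs; the gripper's body (75 mm by 188 mm) begins 65 mm behind the grasp point.
Start: joints at [1.226, 0.615, -0.013, 1.423, 0.008, 1.103, -0.04], TCP at [0.203, -0.617, 0.219] pointing down, gripper open.
Joint ranges: [-3.12, 3.12], [-0.3, 2.06], [-1.34, 1.32], [0.26, 2.42], [-1.36, 4.5], [0.01, 1.98], [-2.84, 2.84]. Speed limits (rad/s): [2.79, 2.79, 3.14, 3.14, 3.14, 3.14, 3.14].

INTERFACE

Orientations are given as a rotation vector (axis times angle).
In Python, from rig import * gives the robot as it stands.
- The arm moves only by the tool drive_tool, never from a script. Its argument "commands" is one flat list of numbers, 7 for each row, row after row: the turn, a rotation vector about the tool's x, y, z as a fraction of full scale, then the shift along the tool's x, y, z as a fraction of full scale, then the opening, from 0 (shut) to 1 (fully open). In form: [wx, wy, wz, tx, ty, tz, grip, wx, wy, wz, tx, ty, tz, grip, ...]. A call has 1 to 10 rows; each row is the pose to reach, as a shift and turn from the pose commanded when the call began, along the tool's axes at that moment, turning the shorter way round; what a row does not reach only later rows make up. Full scale, the value 1, is 150 mm for a shift and 360 degrees for a turn. A row lasts 1/12 s, in which the tool goes at most 41.7 mm and 7.16 degrees, less where a joint would pass 70% of its speed; a pose out of reach is approached as far as the arm can. A call with a number of a shift or a turn outside -1 to 1 is refused whole. A call with a gripper value outside its range is refused whole. The fingers move at their own pace and stop on an object; "squeeze" is the grip in N (left out, the last holds). Time passes only in rows, so rows that repeat a pose let the fingers close. It gives the time, the measured TCP pose, the force and the opening at its end, in the units of the state.
- get_state(): the state, without advancing time (a new reading comes with each control period).
- snapshot(name): name is "scene" or "top" or "wrist"; returns the picture (480x640x3 uint8, blue, green, red); there is no depth.
- camera_info(name): a dict with "fx", "fy", "cx", "cy" (pixels), "extrinsics" (4x4, takes a point from world to camera coordinates). Camera axes: x right, y up, looking along -z (the intrinsics and any distortion apply to the point x, -y, -z); pixel columns grow to the right and rows downward; lengths in m; the calibration is good to about 2 mm. A picture is of the moment at which its call begins: read the wrist's pose just before it. camera_info takes no time and is no camera call; for the wrist camera it gives the pose at the moment of the call.
- close_job(): hands the job in, once; it reports no verdict.
The state is a dict: "time": time; "joints": joint angles; "qd": joint speeds; "joint_torque": joint torques, N m; "eef_pos": TCP position; "eef_rot": TCP orientation; "ft_force": force on the tool from outside, world axes, zero at the start; "moment": the same for the moment, N m; "gripper_width": opening from 0.0 (shut) to 1.0 (fully open).
Only numpy, scipy, OpenCV 4.12 (cv2) and the standard library are available. Lean on these libraries where they do the work, as an engineer would, in place of code of your own. Each camera call takes 0.05 s, during which the arm holds its last target.

## Working session

There is one attempt and no reset: what is moved stays moved. The work goes in short steps, Python scripts to look and compute and a tool call to move; the robot and the scene stay as the last step left them, time stands still between calls to the robot, and variables do not carry over. Pictures are saved under pics/ and viewed, and the job is handed in when it is done.

Besides the shell and the picture viewer there is one more tool, called after "Emit:" in YAML: its name, and indented under it one key for each argument. drive_tool: Moves the arm, as the interface text tells. Its arguments: {"type":"object","properties":{"commands":{"type":"array"},"squeeze":{"type":"number"}},"required":["commands"]}

```bash
ls; mkdir -p pics; python3 - <<'E'
from rig import *
import cv2
s=get_state();print(s)
for n in("top","scene","wrist"):
    print(n,camera_info(n)); cv2.imwrite(f"pics/{n}0.png",snapshot(n))
E
```

```text
pics
{'time': 0.0, 'joints': array([ 1.22651825,  0.61589743, -0.01265509,  1.42489404,  0.00812989,
        1.10336673, -0.0404056 ]), 'qd': array([-0.00095447,  0.00093592,  0.00093363,  0.0004019 ,  0.0009955 ,
       -0.00034625, -0.0011765 ]), 'joint_torque': array([ 6.42949162e-04, -4.58931220e+01,  2.08988562e-01, -1.65741545e+01,
       -6.11428125e-02,  2.05011293e-02,  2.34012559e-04]), 'eef_pos': array([ 0.20287311, -0.61670487,  0.2174968 ]), 'eef_rot': array([-2.54386681,  1.84099857,  0.0032349 ]), 'ft_force': array([-0.31624053,  0.3319536 ,  1.4142167 ]), 'moment': array([ 0.03732303, -0.02160096, -0.05186572]), 'gripper_width': 1.001537405527331}
top {'fx': 442.4881658999221, 'fy': 442.4881658999221, 'cx': 318.96833065254674, 'cy': 238.46794444687902, 'extrinsics': array([[-0.01739634, -0.99977569,  0.01208024, -0.07516289],
       [ 0.9849301 , -0.01505617,  0.17229628, -0.56262246],
       [-0.17207575,  0.01489551,  0.9849711 , -0.82895666],
       [ 0.        ,  0.        ,  0.        ,  1.        ]])}
scene {'fx': 526.5222219524043, 'fy': 526.5222219524043, 'cx': 313.0648544782148, 'cy': 235.94235573550174, 'extrinsics': array([[-0.69360855,  0.72026698,  0.01107487,  0.44276892],
       [-0.60844418, -0.5940162 ,  0.5262513 ,  0.2351737 ],
       [ 0.38562009,  0.35827396,  0.85025697, -1.28579337],
       [ 0.        ,  0.        ,  0.        ,  1.        ]])}
wrist {'fx': 400.8575820712731, 'fy': 400.8575820712731, 'cx': 319.8104078224647, 'cy': 234.47108083294043, 'extrinsics': array([[ 0.31341511, -0.94961209, -0.00280258, -0.64839093],
       [ 0.91074757,  0.30142116, -0.28228381,  0.03476989],
       [ 0.26890487,  0.08591957,  0.95932685, -0.3912937 ],
       [ 0.        ,  0.        ,  0.        ,  1.        ]])}
```

View pics/top0.png

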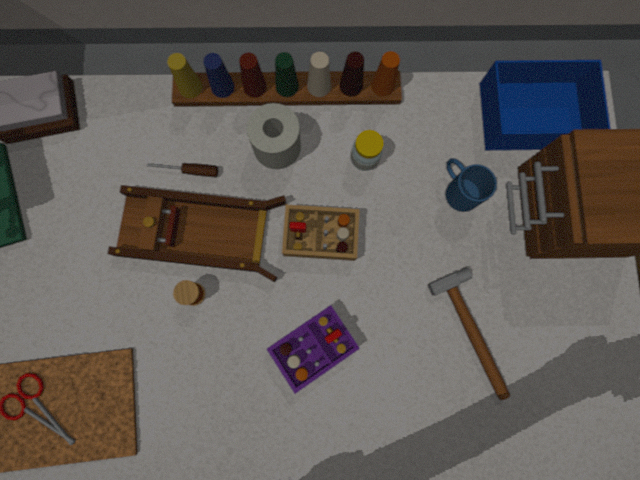

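View pics/scene0.png

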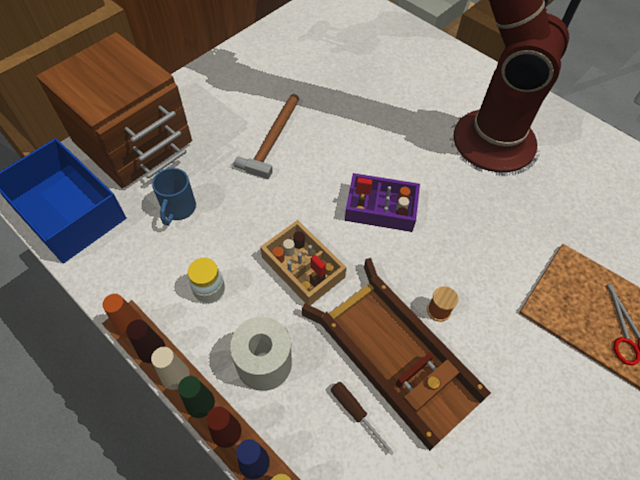

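View pics/wrist0.png

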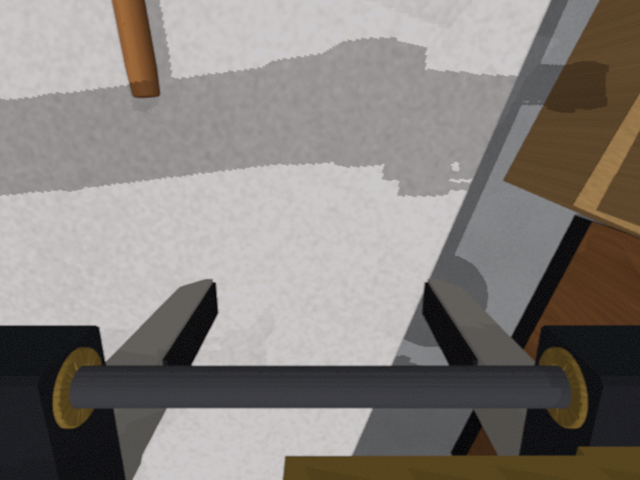

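The top view shows the tray at about (322,232) with its red tab at (298,227). The dock is to its left: lip near (260,237), pad near (168,226). The purple decoy is at (313,349). I'll zoom in to measure.

```bash
python3 - <<'E'
import cv2
a=cv2.imread("pics/top0.png")[175:290,100:370]
a=cv2.resize(a,None,fx=2.96,fy=2.96,interpolation=cv2.INTER_CUBIC); cv2.imwrite("pics/t0z.png",a)
a=cv2.imread("pics/scene0.png")[210:450,240:500]
a=cv2.resize(a,None,fx=2.5,fy=2.5,interpolation=cv2.INTER_CUBIC); cv2.imwrite("pics/s0z.png",a)
E
```

```text
(no output)
```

View pics/t0z.png

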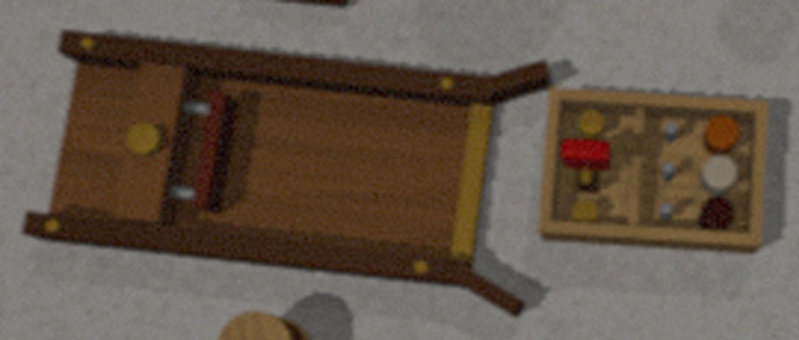

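View pics/s0z.png

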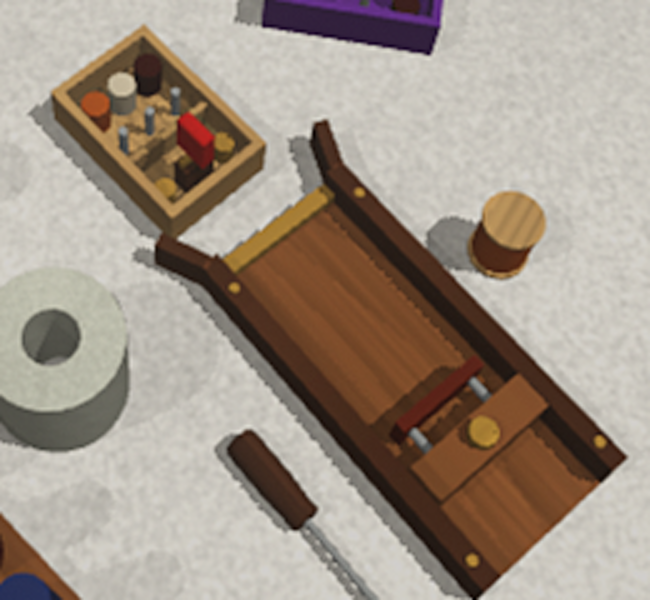

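```bash
cat > h.py <<'E'
import numpy as np, cv2
from rig import *
def ray(name,u,v,z,ci=None):
    c=ci or camera_info(name);E=c["extrinsics"];R=E[:3,:3];o=-R.T@E[:3,3]
    d=R.T@np.array([(u-c["cx"])/c["fx"],-(v-c["cy"])/c["fy"],-1.])
    return o+d*(z-o[2])/d[2]
def proj(name,p,ci=None):
    c=ci or camera_info(name);q=c["extrinsics"]@np.r_[p,1];return np.array([c["cx"]+c["fx"]*q[0]/-q[2],c["cy"]-c["fy"]*q[1]/-q[2]])
E
python3 - <<'E'
from h import *
np.set_printoptions(precision=4,suppress=True)
T=lambda u,v,z:ray("top",100+u/2.96,175+v/2.96,z)
S=lambda u,v,z:ray("scene",240+u/2.5,210+v/2.5,z)
for n,u,v,z in [("rimFR",550,88,.045),("rimBR",787,100,.045),("rimBL",762,240,.045),("rimFL",543,232,.045),("sc1",88,43,.036),("sc2",447,84,.036),("sc3",52,226,.036),("sc4",421,267,.036),("lipA",493,107,.016),("lipB",470,260,.016),("tab",586,152,.088),("padtop R",222,92,.038),("padtopL",202,209,.038),("padface",231,95,.038),("padface",214,211,.038),('spool',260,330,.06)]: print("T",n,T(u,v,z))
for n,u,v,z in [("rimFR(left low)",172,218,.045),("rimBR",54,96,.045),("rimBL",142,28,.045),("rimFL",265,147,.045),("sc",359,192,.036),("sc",600,441,.036),("sc",234,287,.036),("sc",472,560,.036),("lipA",225,258,.016),("lipB",325,190,.016),("tab",195,135,.088),('padL',398,428,.038),('padR',478,362,.038)]: print("S",n,S(u,v,z))
for n in("top","scene"):
    im=snapshot(n) if 0 else cv2.imread(f"pics/{n}0.png"); h=cv2.cvtColor(im,cv2.COLOR_BGR2HSV)
    m=((h[...,0]<6)|(h[...,0]>174))&(h[...,1]>200)&(h[...,2]>110)
    k,l,st,c=cv2.connectedComponentsWithStats(m.astype(np.uint8))
    for i in range(1,k):
        if st[i,4]>20: print(n,st[i],c[i],ray(n,*c[i],.088))
E
```

```text
T rimFR [ 0.6323 -0.0187  0.045 ]
T rimBR [ 0.6215 -0.1803  0.045 ]
T rimBL [ 0.5255 -0.1601  0.045 ]
T rimFL [ 0.5332 -0.0135  0.045 ]
T sc1 [0.6711 0.3005 0.036 ]
T sc2 [0.6384 0.0528 0.036 ]
T sc3 [0.5437 0.3175 0.036 ]
T sc4 [0.512  0.0691 0.036 ]
T lipA [0.6265 0.0232 0.016 ]
T lipB [0.5186 0.0387 0.016 ]
T tab [ 0.5786 -0.0442  0.088 ]
T padtop R [0.6344 0.2064 0.038 ]
T padtopL [0.5534 0.2167 0.038 ]
T padface [0.6322 0.2001 0.038 ]
T padface [0.5519 0.2086 0.038 ]
T spool [0.4699 0.1688 0.06  ]
S rimFR(left low) [ 0.6341 -0.0161  0.045 ]
S rimBR [ 0.623 -0.16   0.045]
S rimBL [ 0.5266 -0.1555  0.045 ]
S rimFL [ 0.5385 -0.0063  0.045 ]
S sc [0.5127 0.0705 0.036 ]
S sc [0.544  0.3185 0.036 ]
S sc [0.6394 0.054  0.036 ]
S sc [0.6715 0.3023 0.036 ]
S lipA [0.62   0.0278 0.016 ]
S lipB [0.5211 0.0452 0.016 ]
S tab [ 0.587  -0.0378  0.088 ]
S padL [0.6371 0.2101 0.038 ]
S padR [0.5588 0.2215 0.038 ]
top [290 223  15   6  74] [297.3108 225.2432] [ 0.5808 -0.043   0.088 ]
top [326 330  15  13  84] [332.9405 336.1905] [ 0.373  -0.1061  0.088 ]
top [ 17 374  24  25  89] [ 30.1685 386.8315] [0.2947 0.4342 0.088 ]
top [  1 395  23  13  45] [ 12.7111 398.6444] [0.2752 0.463  0.088 ]
top [  9 409  14  11  27] [ 16.4815 415.8519] [0.2462 0.4535 0.088 ]
scene [358 178  14   6  52] [364.5192 180.5769] [ 0.3747 -0.1054  0.088 ]
scene [311 256  14  12  82] [317.8537 261.3902] [ 0.5831 -0.0419  0.088 ]
scene [615 337  25  28 222] [627.2973 350.6802] [0.3359 0.4653 0.088 ]
```

Two views agree. The dock's way-in heading is about 0.1265 rad off +y, towards +x, with the lip middle near (0.572, 0.0335). The tray heading is about 0.07 rad and the tab is at about (0.582, -0.043). I'll write a helper that converts world targets into move numbers, then start the approach.

```bash
cat >> h.py <<'E'
from scipy.spatial.transform import Rotation as Ro
D0=np.array([.572,.0335]);DA=.1265   # dock origin, heading from +y toward +x
def todock(p,a=DA):
    d=np.array([np.sin(a),np.cos(a)]);l=np.array([-np.cos(a),np.sin(a)]);r=np.asarray(p)[:2]-D0;return np.array([r@d,r@l])
def fromdock(x,y,a=DA):
    return D0+x*np.array([np.sin(a),np.cos(a)])+y*np.array([-np.cos(a),np.sin(a)])
def need(x,y,z,h):
    """tool x along world angle -h (h heading from +y toward +x), pointing down"""
    s=get_state();R=Ro.from_rotvec(s["eef_rot"])
    tx=np.array([np.cos(h),-np.sin(h),0]);tz=np.array([0,0,-1.]);T=Ro.from_matrix(np.c_[tx,np.cross(tz,tx),tz])
    w=(R.inv()*T).as_rotvec()/(2*np.pi);t=R.inv().apply(np.array([x,y,z])-s["eef_pos"])/.15
    print("t=%.2f"%s["time"],"pos",s["eef_pos"].round(4),"F",s["ft_force"].round(2),"M",s["moment"].round(3),"g %.3f"%s["gripper_width"]);print(" turn",w.round(4)," shift",t.round(3))
E
python3 -c "
from h import *
need(.582,-.0425,.2,.07)"
```

```text
t=0.15 pos [ 0.203  -0.6169  0.2178] F [-0.34 -0.24 -0.36] M [-0.008 -0.008 -0.043] g 1.007
 turn [-0.0002  0.0003 -0.1883]  shift [-2.847 -3.597  0.124]
```

Emit:
drive_tool:
  commands: [0,0,-0.19,-1,-1,0,1,0,0,-0.19,-1,-1,0,1,0,0,-0.19,-1,-1,0,1,0,0,-0.19,-1,-1,0,1,0,0,-0.19,-1,-1,0,1,0,0,-0.19,-1,-1,0,1,0,0,-0.19,-1,-1,0,1,0,0,-0.19,-1,-1,0,1,0,0,-0.19,-1,-1,0,1,0,0,-0.19,-1,-1,0,1]

```text
time: 0.98
eef_pos: [0.2985, -0.4278, 0.2184]
eef_rot: [-3.14, 0.084, 0.001]
ft_force: [-0.7, -0.0, -0.1]
gripper_width: 0.999
```

```bash
python3 -c "
from h import *
need(.582,-.0425,.2,.07)"
```

```text
t=0.98 pos [ 0.2985 -0.4278  0.2184] F [-0.69 -0.04 -0.06] M [-0.02 -0.08  0.04] g 0.999
 turn [-0.0001  0.0001  0.0026]  shift [ 1.75  -2.666  0.123]
```

Emit:
drive_tool:
  commands: [0,0,0.0026,0.6,-0.9,0,1,0,0,0.0026,0.6,-0.9,0,1,0,0,0.0026,0.6,-0.9,0,1,0,0,0.0026,0.6,-0.9,0,1,0,0,0.0026,0.6,-0.9,0,1]

```text
time: 1.4
eef_pos: [0.4023, -0.2901, 0.2192]
eef_rot: [-3.135, 0.096, -0.007]
ft_force: [0.2, 0.1, -0.1]
gripper_width: 0.999
```

Emit:
drive_tool:
  commands: [0,0,0,0.6,-0.9,0,1,0,0,0,0.6,-0.9,0,1,0,0,0,0.6,-0.9,0,1,0,0,0,0.6,-0.9,0,1,0,0,0,0.6,-0.9,0,1]

```text
time: 1.82
eef_pos: [0.5014, -0.1615, 0.2191]
eef_rot: [-3.134, 0.097, -0.008]
ft_force: [0.3, 0.7, 0.6]
gripper_width: 0.997
```

Emit:
drive_tool:
  commands: [0,0,0,0.5,-0.85,0,1,0,0,0,0.5,-0.85,0,1,0,0,0,0.5,-0.85,0,1,0,0,0,0.5,-0.85,0,1,0,0,0,0.5,-0.85,0,1,0,0,0,0.5,-0.85,0,1]

```text
time: 2.32
eef_pos: [0.5809, -0.0481, 0.2181]
eef_rot: [-3.139, 0.113, 0.002]
ft_force: [0.0, -0.2, -0.2]
gripper_width: 0.998
```

```bash
python3 -c "
from h import *
need(.582,-.0425,.15,.07)
c=camera_info('wrist');print(c)
np.save('w1.npy',c,allow_pickle=True)
cv2.imwrite('pics/wrist1.png',snapshot('wrist'))
"
```

```text
t=2.32 pos [ 0.5809 -0.0481  0.2181] F [ 0.01 -0.19 -0.24] M [-0.087 -0.132  0.017] g 0.998
 turn [-0.      0.0002 -0.0004]  shift [ 0.005 -0.038  0.454]
{'fx': 400.8575820712731, 'fy': 400.8575820712731, 'cx': 319.8104078224647, 'cy': 234.47108083294043, 'extrinsics': array([[ 0.99745821, -0.07121979, -0.00220294, -0.58161341],
       [ 0.06773505,  0.95734199, -0.28090616,  0.03937786],
       [ 0.02211505,  0.28004294,  0.95973271, -0.38983325],
       [ 0.        ,  0.        ,  0.        ,  1.        ]])}
```

View pics/wrist1.png

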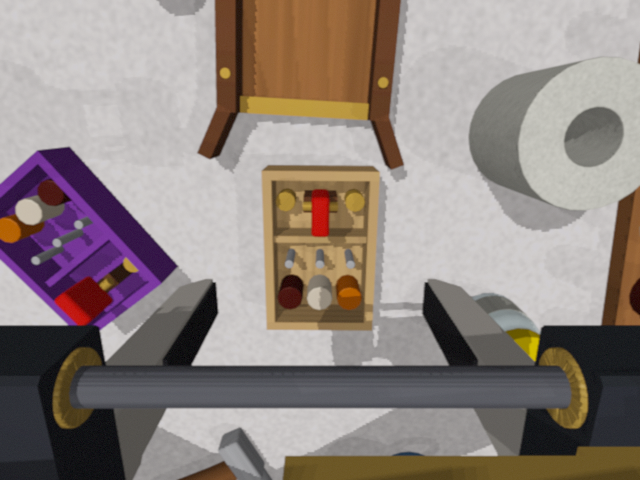

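The wrist view shows the tray square to the gripper with the rim at cols 263–379, rows 167–329. The red tab is at (320,212) and the lip's outer edge runs from (240,110) to (368,118).

```bash
python3 -c "
from h import *
c=np.load('w1.npy',allow_pickle=True).item()
for n,u,v,z in [('FL',263,168,.045),('FR',379,167,.045),('BL',266,329,.045),('BR',373,329,.045),('lipL',240,110,.016),('lipR',368,118,.016),('sc',225,73,.036),('sc',383,82,.036),('tabF',320,191,.088)]:
  p=ray('wrist',u,v,z,c);print(n,p.round(4),todock(p).round(4))
h=cv2.cvtColor(cv2.imread('pics/wrist1.png'),cv2.COLOR_BGR2HSV)
m=((h[...,0]<6)|(h[...,0]>174))&(h[...,1]>200)&(h[...,2]>110)
ys,xs=np.nonzero(m[180:250,290:350]);print(xs.min()+290,xs.max()+290,ys.min()+180,ys.max()+180)
print(fromdock(0,0))
for z in(.088,.07): print(ray('wrist',320,191,z,c))
"
```

```text
FL [ 0.5348 -0.0074  0.045 ] [-0.0453  0.0317]
FR [ 0.632  -0.0135  0.045 ] [-0.039  -0.0655]
BL [ 0.5208 -0.1582  0.045 ] [-0.1967  0.0266]
BR [ 0.6218 -0.1653  0.045 ] [-0.191  -0.0745]
lipL [0.5159 0.0411 0.016 ] [0.0005 0.0566]
lipR [0.6276 0.0264 0.016 ] [-0.0001 -0.056 ]
sc [0.5112 0.0698 0.036 ] [0.0283 0.0649]
sc [0.6386 0.0538 0.036 ] [ 0.0285 -0.0635]
tabF [ 0.5818 -0.0226  0.088 ] [-0.0544 -0.0168]
311 329 190 235
[0.572  0.0335]
[ 0.58181617 -0.0226242   0.088     ]
[ 0.58155626 -0.02582824  0.07      ]
```

Emit:
drive_tool:
  commands: [0,0,0,0,-0.047,0.7,1,0,0,0,0,-0.047,0.7,1,0,0,0,0,-0.047,0.7,1,0,0,0,0,-0.047,0.7,1]

```text
time: 2.7
eef_pos: [0.5764, -0.0451, 0.1086]
eef_rot: [3.137, -0.123, -0.019]
ft_force: [-0.2, -0.2, -0.1]
gripper_width: 0.998
```

```bash
python3 -c "
from h import *
need(.581,-.041,.052,.073)
c=camera_info('wrist')
cv2.imwrite('pics/wrist2.png',snapshot('wrist'))
np.save('w2.npy',c,allow_pickle=True)
"
```

```text
t=2.70 pos [ 0.5764 -0.0451  0.1086] F [-0.25 -0.22 -0.14] M [-0.089 -0.038 -0.031] g 0.998
 turn [ 0.0004  0.0019 -0.0008]  shift [ 0.033 -0.031  0.377]
```

View pics/wrist2.png

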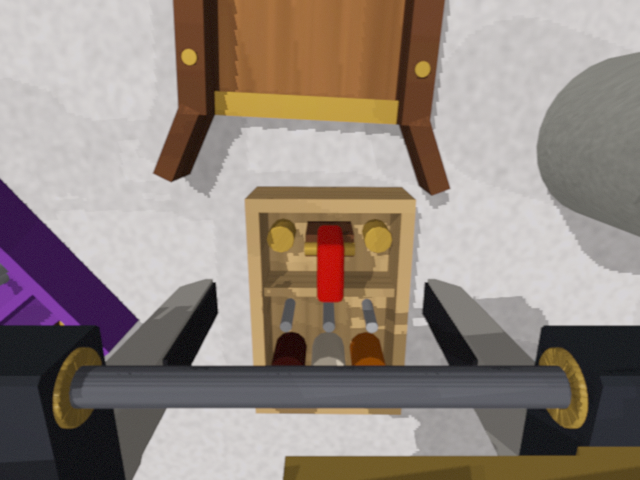

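Emit:
drive_tool:
  commands: [0,0,0,0.03,-0.02,0.1,0.7,0,0,0,0.03,-0.02,0.1,0.7,0,0,0,0.03,-0.02,0.1,0.7]

```text
time: 3.0
eef_pos: [0.5868, -0.0407, 0.1002]
eef_rot: [3.139, -0.121, 0.003]
ft_force: [0.3, 0.6, 0.7]
gripper_width: 0.83
```

```bash
python3 -c "
from h import *
c=np.load('w2.npy',allow_pickle=True).item()
h=cv2.cvtColor(cv2.imread('pics/wrist2.png'),cv2.COLOR_BGR2HSV)
m=((h[...,0]<6)|(h[...,0]>174))&(h[...,1]>200)&(h[...,2]>110)
ys,xs=np.nonzero(m[180:330,290:370]);print(xs.min()+290,xs.max()+290,ys.min()+180,ys.max()+180)
for z,u,v in((.088,330,226),(.09,330,255),(.045,258,205),(.045,405,205)): print(ray('wrist',u,v,z,c))
need(.581,-.041,.052,.073)
c=camera_info('wrist')
im=snapshot('wrist')
cv2.imwrite('pics/wrist3.png',im)
h=cv2.cvtColor(im,cv2.COLOR_BGR2HSV)
m=((h[...,0]<6)|(h[...,0]>174))&(h[...,1]>200)&(h[...,2]>110)
ys,xs=np.nonzero(m[180:330,290:370]);print(xs.min()+290,xs.max()+290,ys.min()+180,ys.max()+180)
for u in (xs.min()+290,xs.max()+290): print(ray('wrist',u,ys.min()+181,.088,c))
"
```

```text
317 343 226 301
[ 0.5823638  -0.01750086  0.088     ]
[ 0.58135655 -0.03153307  0.09      ]
[ 0.54093739 -0.01343947  0.045     ]
[ 0.62641336 -0.01981074  0.045     ]
t=3.00 pos [ 0.5868 -0.0407  0.1002] F [0.34 0.6  0.66] M [-0.028 -0.129 -0.05 ] g 0.830
 turn [ 0.0001 -0.0003 -0.0006]  shift [-0.039  0.005  0.322]
295 322 238 318
[ 0.57635341 -0.01585118  0.088     ]
[ 0.58885055 -0.01680561  0.088     ]
```

View pics/wrist3.png

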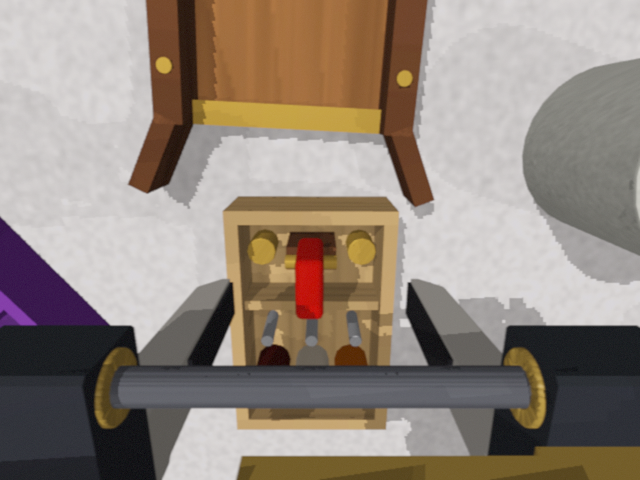

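```bash
python3 -c "
from h import *
c=camera_info('wrist');R=c['extrinsics'];print('cam',-R[:3,:3].T@R[:3,3])
for u,v,z in((309,318,.088),(309,238,.05),(225,211,.045),(397,211,.045),(226,198,.0),(396,198,.0),(238,429,.045),(386,429,.045),(268,419,.088)): print(u,v,z,ray('wrist',u,v,z,c))
need(.581,-.041,.052,.073)
"
```

```text
cam [0.59187198 0.0376881  0.26626344]
309 318 0.088 [ 0.57960171 -0.05692689  0.088     ]
309 238 0.05 [ 0.58115796 -0.02721282  0.05      ]
225 211 0.045 [ 0.53489253 -0.00920009  0.045     ]
397 211 0.045 [ 0.63187502 -0.01660423  0.045     ]
226 198 0.0 [ 0.52525207 -0.00988157  0.        ]
396 198 0.0 [ 0.63953298 -0.01860047  0.        ]
238 429 0.045 [ 0.52229259 -0.15843312  0.045     ]
386 429 0.045 [ 0.6212617  -0.16609123  0.045     ]
268 419 0.088 [ 0.55269779 -0.11509637  0.088     ]
t=3.05 pos [ 0.587  -0.0406  0.1005] F [-0.59  0.21  0.43] M [-0.036 -0.075 -0.01 ] g 0.789
 turn [ 0.0001 -0.0004 -0.0006]  shift [-0.04   0.006  0.323]
```

Emit:
drive_tool:
  commands: [0,0,0,-0.042,0.013,0.1,0.6,0,0,0,-0.042,0.013,0.22,0.6,0,0,0,-0.042,0.013,0.32,0.6,0,0,0,-0.042,0.013,0.32,0.6,0,0,0,-0.042,0.013,0.32,0.6]

```text
time: 3.47
eef_pos: [0.58, -0.0415, 0.0516]
eef_rot: [3.139, -0.119, 0.001]
ft_force: [0.0, -0.3, -0.0]
gripper_width: 0.6
```

```bash
python3 -c "
from h import *
need(.5804,-.042,.052,.075)
cv2.imwrite('pics/wrist4.png',snapshot('wrist'))
"
```

```text
t=3.47 pos [ 0.58   -0.0415  0.0516] F [ 0.   -0.32 -0.01] M [-0.02  -0.04  -0.031] g 0.600
 turn [ 0.     -0.0001 -0.0002]  shift [ 0.003  0.003 -0.003]
```

View pics/wrist4.png

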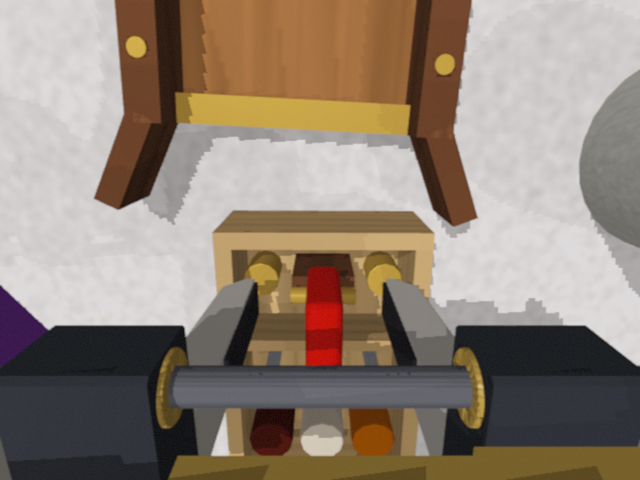

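The fingers straddle the red tab, which is centred at col 323. Closing.

Emit:
drive_tool:
  commands: [0,0,0,0.002,0,0,0.3,0,0,0,0.002,0,0,0,0,0,0,0.002,0,0,0,0,0,0,0.002,0,0,0,0,0,0,0.002,0,0,0,0,0,0,0.002,0,0,0]
  squeeze: 30

```text
time: 4.02
eef_pos: [0.58, -0.0411, 0.0508]
eef_rot: [-3.139, 0.119, -0.0]
ft_force: [-0.1, 0.3, 0.2]
gripper_width: 0.22
```

Emit:
drive_tool:
  commands: [0,0,0,0,0,-0.05,0,0,0,0,0,0,-0.09,0,0,0,0,0,0,-0.13,0,0,0,0,0,0,-0.16,0,0,0,0,0,0,-0.16,0]

```text
time: 4.43
eef_pos: [0.5797, -0.0414, 0.0754]
eef_rot: [3.139, -0.12, -0.0]
ft_force: [0.3, -0.5, -4.9]
gripper_width: 0.153
```

```bash
python3 -c "
from h import *
need(.5804,-.042,.052,.075)
cv2.imwrite('pics/s5.png',cv2.resize(snapshot('scene')[210:450,240:500],None,fx=2.3,fy=2.3))
"
```

```text
t=4.43 pos [ 0.5797 -0.0414  0.0754] F [ 0.3  -0.48 -4.89] M [-0.166 -0.013 -0.071] g 0.153
 turn [ 0.      0.     -0.0002]  shift [0.005 0.004 0.156]
```

View pics/s5.png

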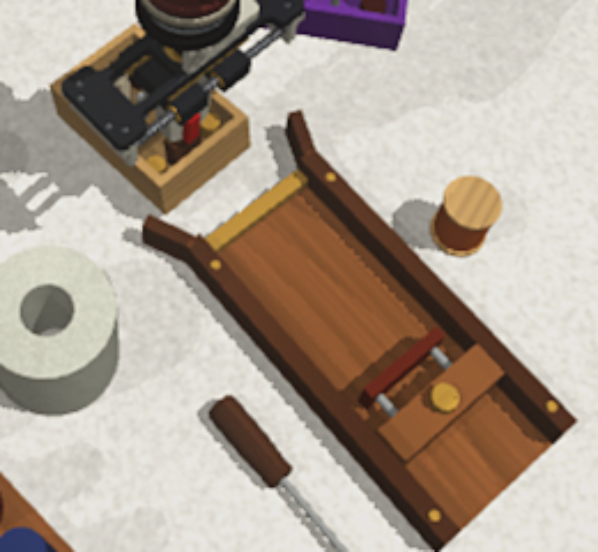

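```bash
python3 -c "
from h import *
cv2.imwrite('pics/wrist5.png',snapshot('wrist'))
print(get_state()['time'])
"
```

```text
4.5333
```

View pics/wrist5.png

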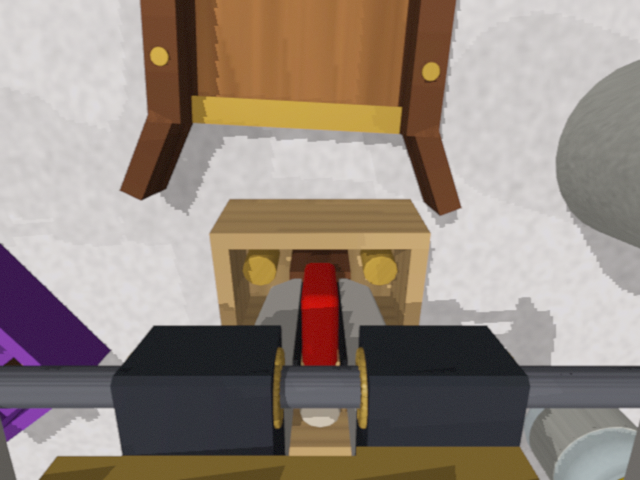

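The lift held: the front rim stayed fixed relative to the gripper. Next I align to the dock.

```bash
python3 -c "
from h import *
for x in(-.045,-.017): need(*fromdock(x,0),.0754,.1265)
"
```

```text
t=4.53 pos [ 0.5795 -0.041   0.0746] F [-0.72  0.09 -5.05] M [-0.143 -0.054 -0.103] g 0.150
 turn [-0.      0.0001  0.0081]  shift [-0.103 -0.192 -0.005]
t=4.53 pos [ 0.5795 -0.041   0.0746] F [-0.72  0.09 -5.05] M [-0.143 -0.054 -0.103] g 0.150
 turn [-0.      0.0001  0.0081]  shift [-0.093 -0.378 -0.005]
```

Emit:
drive_tool:
  commands: [0,0,0.001,-0.02,-0.03,0,0,0,0,0.002,-0.035,-0.06,0,0,0,0,0.004,-0.055,-0.09,0,0,0,0,0.005,-0.075,-0.12,0,0,0,0,0.007,-0.09,-0.15,0,0,0,0,0.008,-0.103,-0.18,0,0,0,0,0.008,-0.103,-0.192,0,0,0,0,0.008,-0.103,-0.192,0,0]
  squeeze: 45

```text
time: 5.2
eef_pos: [0.5662, -0.0096, 0.0747]
eef_rot: [-3.134, 0.196, 0.002]
ft_force: [-0.4, 0.3, -3.9]
gripper_width: 0.147
```

```bash
python3 -c "
from h import *
need(*fromdock(-.017,0),.0754,.1265)
cv2.imwrite('pics/wrist6.png',snapshot('wrist'))
cv2.imwrite('pics/t6.png',cv2.resize(snapshot('top')[175:290,100:370],None,fx=2.96,fy=2.96))
"
```

```text
t=5.20 pos [ 0.5662 -0.0096  0.0747] F [-0.44  0.28 -3.92] M [ 0.298  0.026 -0.106] g 0.147
 turn [-0.0002  0.0002  0.0003]  shift [ 0.003 -0.177 -0.005]
```

View pics/wrist6.png

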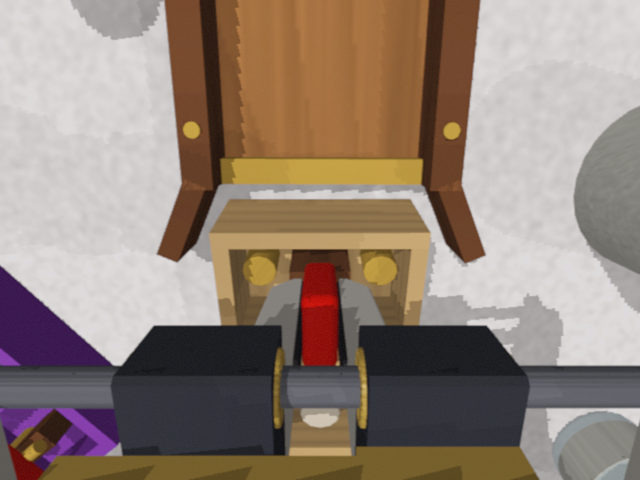

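View pics/t6.png

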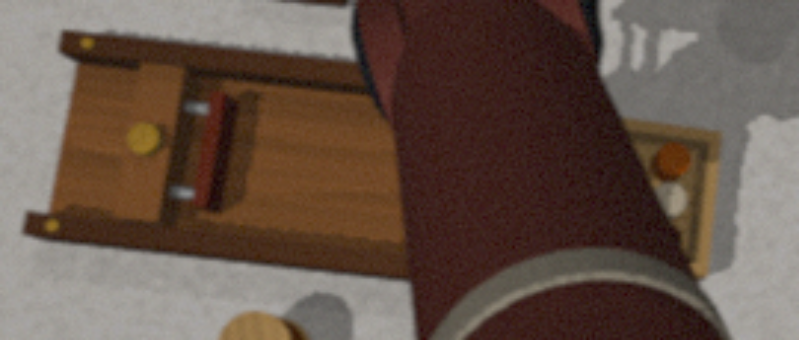

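The tray is square and centred: lip spans cols 219–423, tray 211–429. I'll move it forward over the lip, then lower.

Emit:
drive_tool:
  commands: [0,0,0,0.003,-0.03,0,0,0,0,0,0.003,-0.065,0,0,0,0,0,0.003,-0.1,0,0,0,0,0,0.003,-0.135,0,0,0,0,0,0.003,-0.17,0,0,0,0,0,0.003,-0.18,0,0,0,0,0,0.003,-0.18,0,0]

```text
time: 5.88
eef_pos: [0.5709, 0.0172, 0.0748]
eef_rot: [-3.134, 0.195, -0.001]
ft_force: [-0.4, 0.9, -4.1]
gripper_width: 0.151
```

```bash
python3 -c "
from h import *
need(*fromdock(-.017,0),.062,.1265)
cv2.imwrite('pics/wrist7.png',snapshot('wrist'))
"
```

```text
t=5.88 pos [0.5709 0.0172 0.0748] F [-0.35  0.88 -4.09] M [ 0.242  0.013 -0.007] g 0.151
 turn [-0.0003 -0.0001  0.0004]  shift [-0.006  0.005  0.086]
```

View pics/wrist7.png

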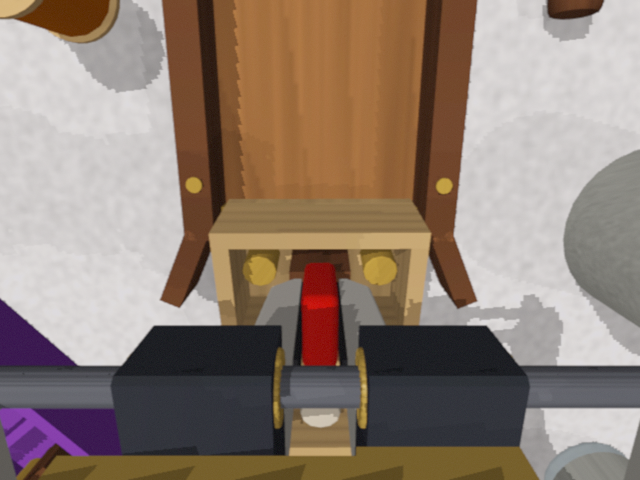

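Emit:
drive_tool:
  commands: [0,0,0,0,0,0.02,0,0,0,0,0,0,0.04,0,0,0,0,0,0,0.06,0,0,0,0,0,0,0.06,0]

```text
time: 6.27
eef_pos: [0.5716, 0.0176, 0.0708]
eef_rot: [-3.134, 0.196, -0.005]
ft_force: [-7.8, 1.3, 25.1]
gripper_width: 0.148
```

Emit:
drive_tool:
  commands: [0,0,0,0,0,0.007,0,0,0,0,0,0,0.013,0,0,0,0,0,0,0.013,0]

```text
time: 6.52
eef_pos: [0.5717, 0.0176, 0.0707]
eef_rot: [-3.135, 0.196, -0.006]
ft_force: [-10.1, 1.6, 35.0]
gripper_width: 0.147
```

Contact came earlier and harder than I expected (35 N up, still under the limits). I'll back off and look.

Emit:
drive_tool:
  commands: [0,0,0,0,0,-0.03,0,0,0,0,0,0,-0.03,0,0,0,0,0,0,-0.03,0]

```text
time: 6.77
eef_pos: [0.572, 0.0168, 0.0708]
eef_rot: [-3.134, 0.197, -0.006]
ft_force: [-3.8, 2.6, 15.0]
gripper_width: 0.151
```

```bash
python3 -c "
from h import *
need(*fromdock(-.017,0),.07,.1265)
cv2.imwrite('pics/wrist8.png',snapshot('wrist'))
cv2.imwrite('pics/s8.png',cv2.resize(snapshot('scene')[160:400,220:480],None,fx=2.3,fy=2.3))
"
```

```text
t=6.77 pos [0.572  0.0168 0.0708] F [-3.84  2.59 14.96] M [ 0.498  0.875 -0.064] g 0.151
 turn [-0.0003 -0.0006  0.0001]  shift [-0.014  0.003  0.005]
```

View pics/wrist8.png

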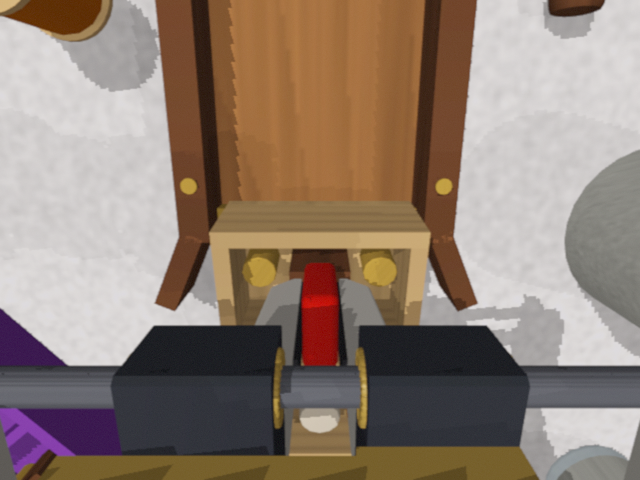

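View pics/s8.png

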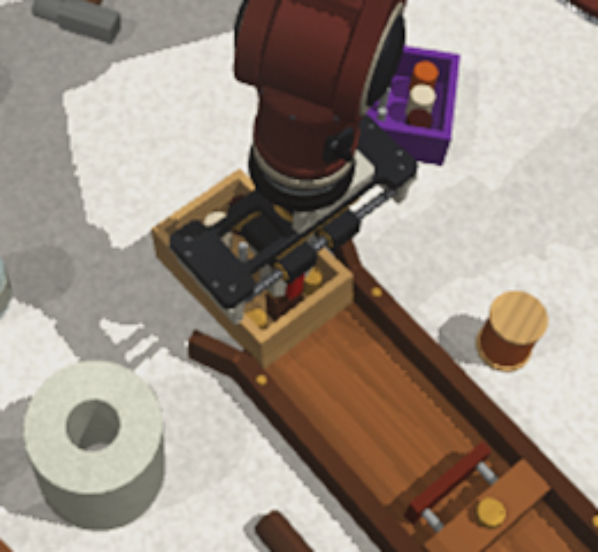

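```bash
cat > fit.py <<'E'
from h import *
from scipy.optimize import least_squares
def fit(ci,rowr,rowb,tcp):
    # tray on dock axis plane; unknown hinge height dz, tilt a ; hinge x,y = tcp
    h=DA;d=np.array([np.sin(h),np.cos(h),0]);up=np.array([0,0,1.])
    def pts(p):
        zh,a=p;f=np.cos(a)*d+np.sin(a)*up;u=-np.sin(a)*d+np.cos(a)*up
        H=np.array([tcp[0],tcp[1],zh]);N=H+.030*f-.046*u
        return N+.045*u,N,N-.15*f
    def r(p):
        a,b,_=pts(p);return [proj('wrist',a,ci)[1]-rowr,proj('wrist',b,ci)[1]-rowb]
    s=least_squares(r,[.07,.1]);R,N,T=pts(s.x)
    print('hinge z %.4f tilt %.3f nose dock %s z %.4f tail %s z %.4f'%(*s.x,todock(N).round(4),N[2],todock(T).round(4),T[2]), 'tcp',np.round(tcp,4))
if __name__=="__main__":
    s=get_state();c=camera_info('wrist');h=cv2.cvtColor(cv2.imread('pics/wrist8.png'),cv2.COLOR_BGR2HSV)
    for r,b in((234,203),(236,203),(234,201)): fit(c,r,b,s['eef_pos'])
E
python3 fit.py; python3 -c "
import cv2
for n in(7,8): cv2.imwrite(f'pics/w{n}z.png',cv2.resize(cv2.imread(f'pics/wrist{n}.png')[160:330,160:480],None,fx=2.5,fy=2.5,interpolation=cv2.INTER_NEAREST))"
```

```text
hinge z 0.0691 tilt 0.095 nose dock [ 0.0177 -0.0021] z 0.0261 tail [-0.1316 -0.0021] z 0.0119 tcp [0.572  0.0168 0.0708]
hinge z 0.0716 tilt 0.110 nose dock [ 0.0183 -0.0021] z 0.0291 tail [-0.1308 -0.0021] z 0.0127 tcp [0.572  0.0168 0.0708]
hinge z 0.0681 tilt 0.121 nose dock [ 0.0188 -0.0021] z 0.0261 tail [-0.1301 -0.0021] z 0.0080 tcp [0.572  0.0168 0.0708]
```

View pics/w7z.png

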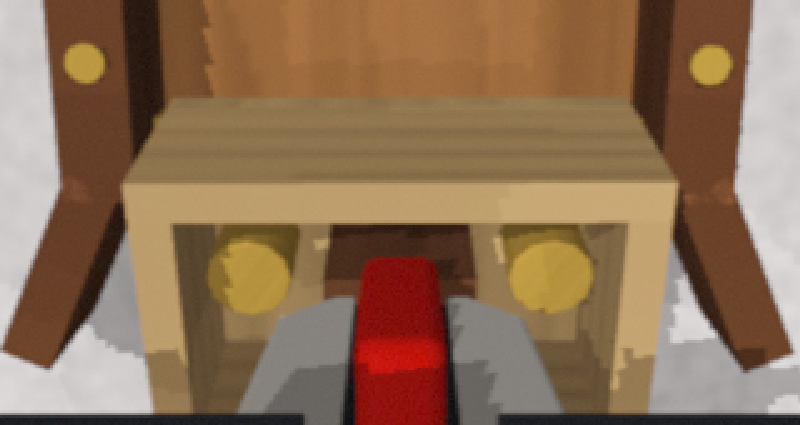

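View pics/w8z.png

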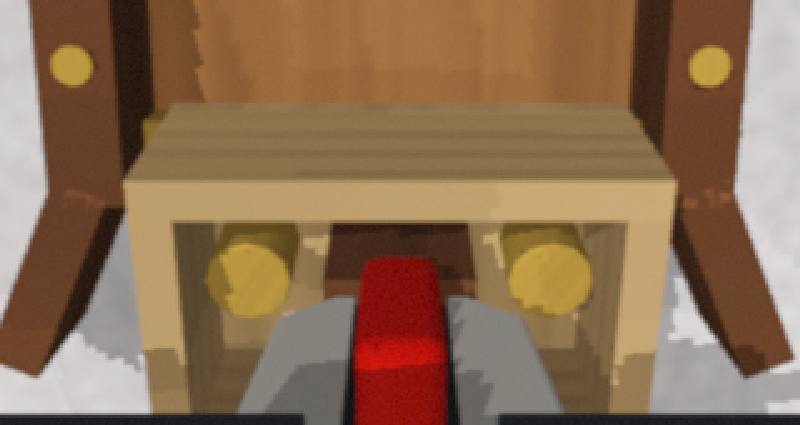

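I think the tray slipped about 5 mm in the grip while the fingers were still closing. That would mean it is now resting on the lip and my press-down was excess. I'll ease off to a light contact and hold.

Emit:
drive_tool:
  commands: [0,0,0,-0.01,0,-0.013,0,0,0,0,-0.012,0,-0.015,0,0,0,0,-0.012,0,-0.015,0,0,0,0,-0.012,0,-0.015,0]

```text
time: 7.2
eef_pos: [0.5703, 0.0165, 0.0709]
eef_rot: [-3.134, 0.196, -0.005]
ft_force: [1.3, 2.5, 3.3]
gripper_width: 0.148
```

```bash
python3 -c "
from h import *
need(*fromdock(-.017,0),.07,.1265)
c=camera_info('wrist');cv2.imwrite('pics/wrist9.png',snapshot('wrist'))
cv2.imwrite('pics/w9z.png',cv2.resize(cv2.imread('pics/wrist9.png')[160:330,160:480],None,fx=2.5,fy=2.5,interpolation=cv2.INTER_NEAREST))
for z in (.0155,.0185,.022,.026): print(z,[todock(ray('wrist',160+u/2.5,160+103/2.5,z,c)).round(4) for u in (175,635)])
"
```

```text
t=7.20 pos [0.5703 0.0165 0.0709] F [1.3  2.53 3.3 ] M [ 0.694 -0.432  0.066] g 0.148
 turn [-0.0003 -0.0005  0.0002]  shift [-0.003 -0.001  0.006]
0.0155 [array([0.0158, 0.0506]), array([ 0.016 , -0.0527])]
0.0185 [array([0.0164, 0.05  ]), array([ 0.0166, -0.052 ])]
0.022 [array([0.0172, 0.0492]), array([ 0.0173, -0.0511])]
0.026 [array([0.018 , 0.0483]), array([ 0.0182, -0.0501])]
```

View pics/w9z.png

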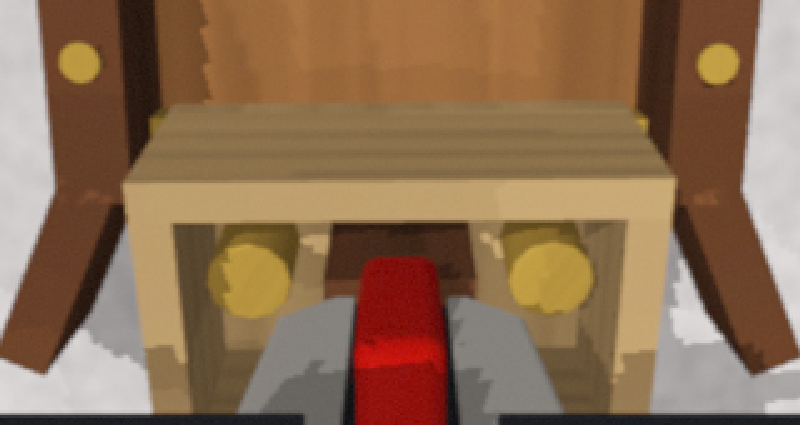

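The tray is centred and the front edge rests lightly on the lip, with brass visible at both sides and the nose about 17 mm past the face. Next I draw it forward by the tab, rising as the tilt grows.

Emit:
drive_tool:
  commands: [0,0,0,-0.003,-0.025,-0.003,0,0,0,0,-0.003,-0.05,-0.008,0,0,0,0,-0.003,-0.075,-0.011,0,0,0,0,-0.003,-0.1,-0.015,0,0,0,0,-0.003,-0.13,-0.02,0,0,0,0,-0.003,-0.16,-0.025,0,0,0,0,-0.003,-0.19,-0.032,0,0,0,0,-0.003,-0.19,-0.032,0]

```text
time: 7.92
eef_pos: [0.5697, 0.0399, 0.074]
eef_rot: [3.128, -0.201, -0.009]
ft_force: [-1.7, -5.2, 0.3]
gripper_width: 0.152
```

```bash
python3 -c "
from h import *
need(*fromdock(.02,0),.077,.1265);print(todock(get_state()['eef_pos']))
cv2.imwrite('pics/wrist10.png',snapshot('wrist'))
cv2.imwrite('pics/s10.png',cv2.resize(snapshot('scene')[160:400,220:480],None,fx=2.3,fy=2.3))
"
```

```text
t=7.92 pos [0.5697 0.0399 0.074 ] F [-1.69 -5.17  0.31] M [-1.308 -0.006 -0.099] g 0.152
 turn [ 0.0011  0.0008 -0.0003]  shift [ 0.02  -0.093 -0.021]
[0.00604951 0.00310479]
```

View pics/wrist10.png

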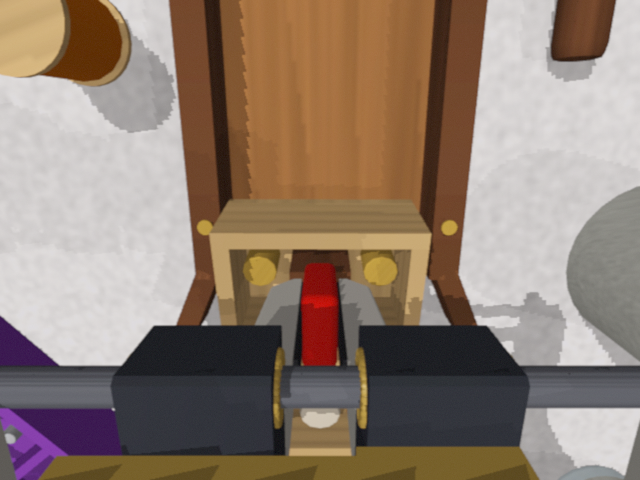

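View pics/s10.png

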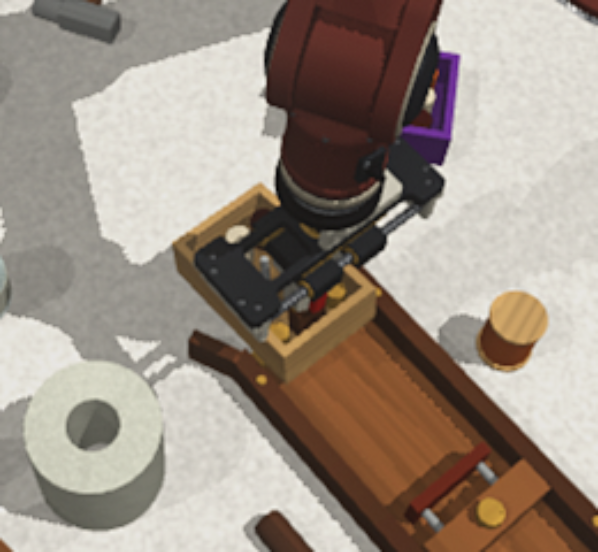

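Emit:
drive_tool:
  commands: [0,0,0,0.008,-0.03,-0.006,0,0,0,0,0.015,-0.06,-0.013,0,0,0,0,0.015,-0.09,-0.021,0,0,0,0,0.015,-0.12,-0.03,0,0,0,0,0.015,-0.15,-0.04,0,0,0,0,0.015,-0.18,-0.05,0,0,0,0,0.015,-0.21,-0.055,0,0,0,0,0.015,-0.24,-0.055,0,0,0,0,0.015,-0.24,-0.055,0]

```text
time: 8.77
eef_pos: [0.5786, 0.082, 0.0836]
eef_rot: [-3.133, 0.194, -0.0]
ft_force: [-1.6, -0.1, -1.7]
gripper_width: 0.145
```

```bash
python3 -c "
from h import *
need(*fromdock(.052,0),.083,.1265);print(todock(get_state()['eef_pos']))
cv2.imwrite('pics/wrist11.png',snapshot('wrist'))
cv2.imwrite('pics/s11.png',cv2.resize(snapshot('scene')[160:400,220:480],None,fx=2.3,fy=2.3))
"
```

```text
t=8.77 pos [0.5786 0.082  0.0836] F [-1.55 -0.08 -1.72] M [-0.124  0.063  0.001] g 0.145
 turn [-0.0003 -0.      0.0005]  shift [-0.003 -0.02   0.004]
[ 0.04893432 -0.0004704 ]
```

View pics/wrist11.png

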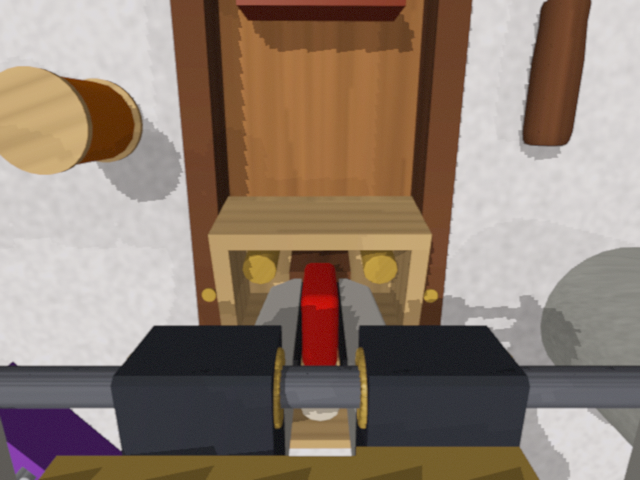

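View pics/s11.png

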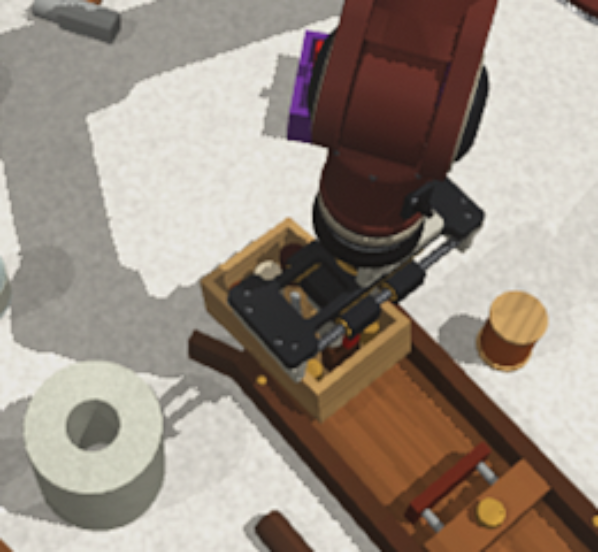

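Emit:
drive_tool:
  commands: [0,0,0,0,-0.03,0,0,0,0,0,0,-0.06,0.01,0,0,0,0,0,-0.09,0.02,0,0,0,0,0,-0.12,0.04,0,0,0,0,0,-0.14,0.06,0,0,0,0,0,-0.16,0.08,0,0,0,0,0,-0.17,0.1,0,0,0,0,0,-0.17,0.12,0,0,0,0,0,-0.17,0.12,0]

```text
time: 9.62
eef_pos: [0.5823, 0.1075, 0.0657]
eef_rot: [-3.132, 0.195, -0.002]
ft_force: [-1.0, 1.3, -0.2]
gripper_width: 0.151
```

```bash
python3 -c "
from h import *
need(*fromdock(.08,0),.065,.1265);print(todock(get_state()['eef_pos']))
cv2.imwrite('pics/wrist12.png',snapshot('wrist'))
cv2.imwrite('pics/s12.png',cv2.resize(snapshot('scene')[160:400,220:480],None,fx=2.3,fy=2.3))
c=camera_info('wrist')
"
```

```text
t=9.62 pos [0.5823 0.1075 0.0657] F [-1.01  1.32 -0.23] M [ 0.411  0.092 -0.023] g 0.151
 turn [-0.0006 -0.0002  0.0004]  shift [-0.006 -0.035  0.004]
[ 0.0746867  -0.00089535]
```

View pics/wrist12.png

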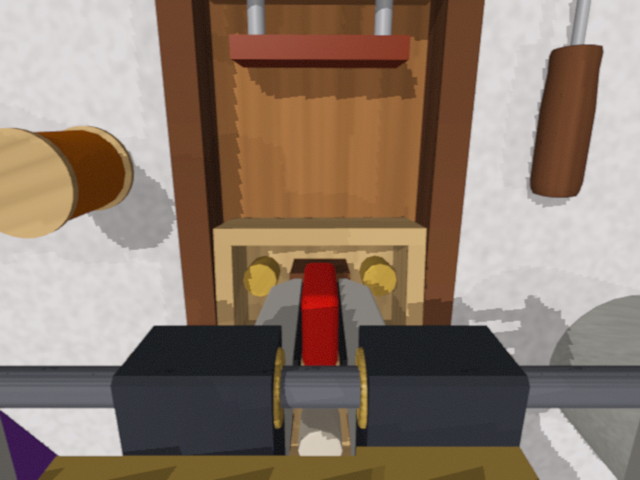

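View pics/s12.png

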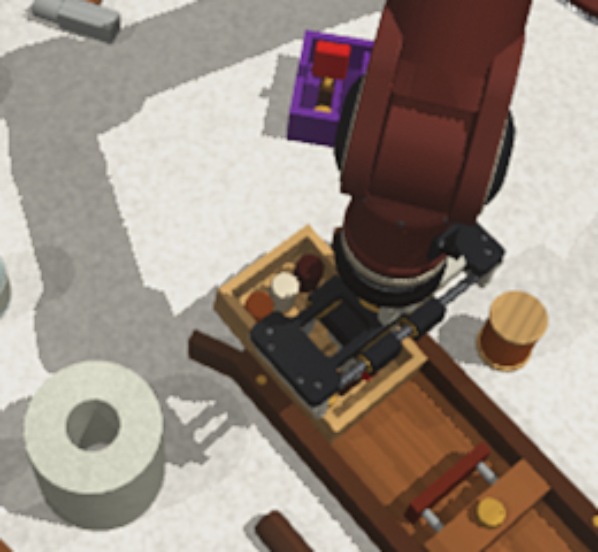

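The tray has tipped front-down over the lip. Locating the pad face (front top edge at about row 60, cols 231–409).

```bash
python3 -c "
from h import *
c=camera_info('wrist')
for u,v,z in((231,60,.038),(409,59,.038),(231,60,.006),(231,37,.038),(320,246-18,.05)): print(u,v,z,todock(ray('wrist',u,v,z,c)).round(4))
im=cv2.imread('pics/wrist12.png');print(im[25:75:2,320].tolist())
"
```

```text
231 60 0.038 [0.1772 0.0399]
409 59 0.038 [ 0.1778 -0.0398]
231 60 0.006 [0.1813 0.0465]
231 37 0.038 [0.1866 0.0394]
320 228 0.05 [ 1.026e-01 -1.000e-04]
[[47, 79, 122], [47, 81, 123], [43, 78, 121], [48, 80, 122], [47, 80, 123], [53, 75, 144], [55, 73, 146], [53, 73, 146], [52, 71, 145], [50, 70, 145], [53, 72, 145], [53, 73, 144], [52, 71, 145], [52, 70, 145], [54, 69, 144], [52, 70, 144], [53, 71, 144], [31, 43, 99], [16, 24, 58], [13, 22, 58], [5, 17, 57], [24, 41, 77], [42, 77, 117], [44, 79, 120], [45, 77, 120]]
```

The pad face is at dock x of about 0.178. I'll draw the tray on until its tail drops behind the lip, stopping short of the pad.

Emit:
drive_tool:
  commands: [0,0,0,-0.003,-0.03,0.002,0,0,0,0,-0.005,-0.06,0.004,0,0,0,0,-0.005,-0.09,0.006,0,0,0,0,-0.005,-0.12,0.008,0,0,0,0,-0.005,-0.15,0.01,0,0,0,0,-0.005,-0.18,0.012,0,0,0,0,-0.005,-0.21,0.014,0,0,0,0,-0.005,-0.24,0.016,0,0,0,0,-0.005,-0.27,0.018,0,0,0,0,-0.005,-0.27,0.018,0]

```text
time: 10.55
eef_pos: [0.5867, 0.1451, 0.0634]
eef_rot: [3.134, -0.197, 0.002]
ft_force: [0.1, -3.9, 2.3]
gripper_width: 0.146
```

```bash
python3 -c "
from h import *
need(*fromdock(.138,0),.0613,.1265);print(todock(get_state()['eef_pos']))
cv2.imwrite('pics/wrist13.png',snapshot('wrist'))
"
```

```text
t=10.55 pos [0.5867 0.1451 0.0634] F [ 0.09 -3.89  2.29] M [-1.264  0.09  -0.05 ] g 0.146
 turn [ 0.0001 -0.0002  0.0002]  shift [-0.003 -0.17   0.014]
[ 0.1125441  -0.00053731]
```

View pics/wrist13.png

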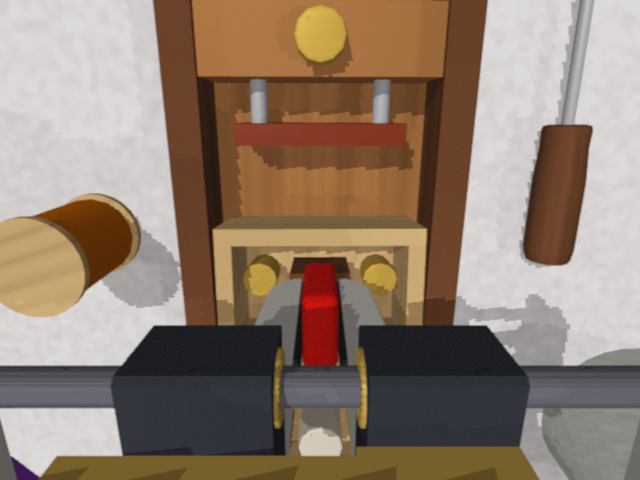

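Emit:
drive_tool:
  commands: [0,0,0,0,-0.025,0.002,0,0,0,0,0,-0.05,0.004,0,0,0,0,0,-0.075,0.006,0,0,0,0,0,-0.1,0.008,0,0,0,0,0,-0.125,0.01,0,0,0,0,0,-0.15,0.01,0,0,0,0,0,-0.17,0.01,0,0,0,0,0,-0.17,0.01,0]

```text
time: 11.27
eef_pos: [0.5908, 0.1665, 0.0629]
eef_rot: [3.129, -0.2, 0.004]
ft_force: [-2.0, -9.0, 7.8]
gripper_width: 0.147
```

```bash
python3 -c "
from h import *
need(*fromdock(.138,0),.0613,.1265);print(todock(get_state()['eef_pos']))
cv2.imwrite('pics/wrist14.png',snapshot('wrist'))
cv2.imwrite('pics/s14.png',cv2.resize(snapshot('scene')[160:400,220:480],None,fx=2.3,fy=2.3))
"
```

```text
t=11.27 pos [0.5908 0.1665 0.0629] F [-2.   -9.02  7.84] M [-2.447  0.202 -0.047] g 0.147
 turn [ 0.0009 -0.0004 -0.0002]  shift [-0.012 -0.025  0.011]
[ 0.13429678 -0.0018531 ]
```

View pics/wrist14.png

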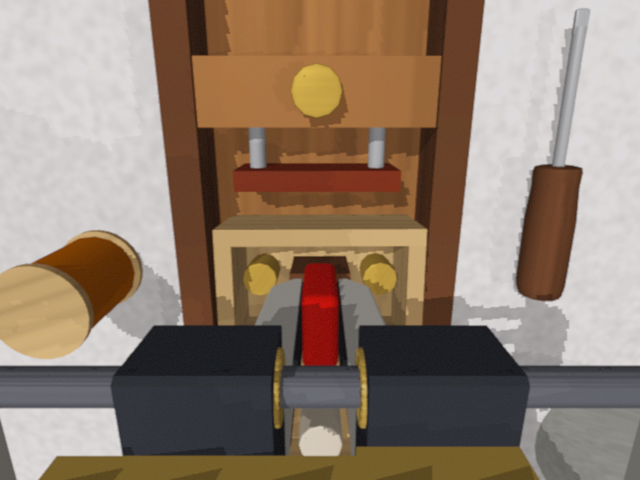

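View pics/s14.png

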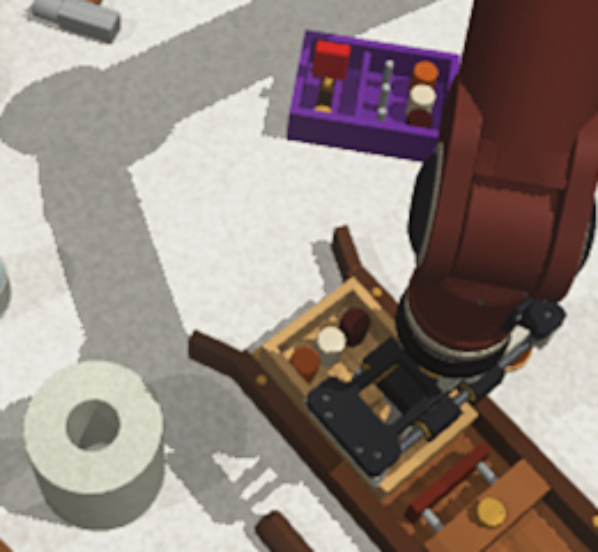

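Emit:
drive_tool:
  commands: [0,0,0,-0.005,0,-0.012,0,0,0,0,-0.005,-0.01,-0.012,0,0,0,0,-0.005,-0.02,-0.012,0,0,0,0,-0.005,-0.03,-0.012,0,0,0,0,-0.005,-0.03,-0.012,0]

```text
time: 11.78
eef_pos: [0.5884, 0.1769, 0.0624]
eef_rot: [-3.134, 0.195, 0.002]
ft_force: [-0.6, 0.5, -3.8]
gripper_width: 0.149
```

```bash
python3 -c "
from h import *
need(*fromdock(.138,0),.0613,.1265);print(todock(get_state()['eef_pos']))
cv2.imwrite('pics/wrist15.png',snapshot('wrist'))
im=snapshot('scene');cv2.imwrite('pics/scene15.png',im);cv2.imwrite('pics/s15.png',cv2.resize(im[260:400,310:450],None,fx=4,fy=4))
"
```

```text
t=11.78 pos [0.5884 0.1769 0.0624] F [-0.64  0.54 -3.82] M [-0.044 -0.004  0.015] g 0.149
 turn [-0.0003  0.0003  0.0004]  shift [0.012 0.042 0.007]
[0.14429983 0.00177994]
```

View pics/wrist15.png

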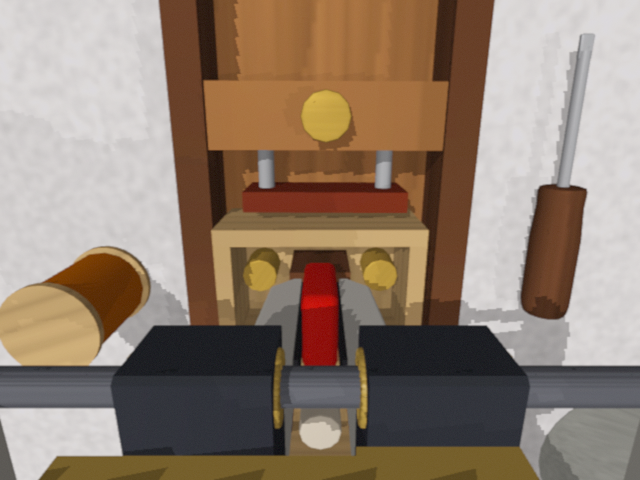

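View pics/s15.png

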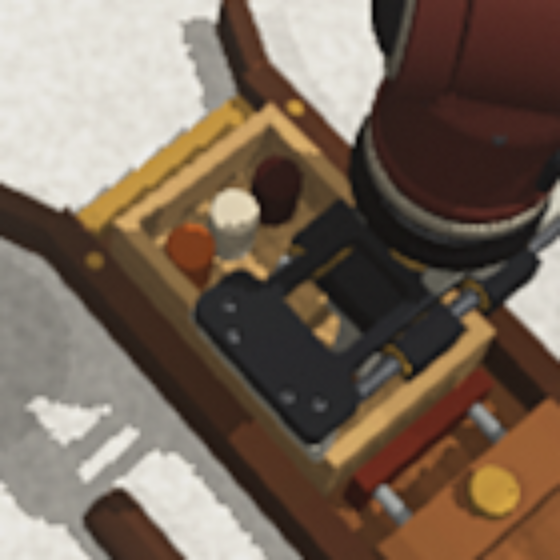

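The tray is off the lip, flat behind it, and just short of the pad. Release and lift.

Emit:
drive_tool:
  commands: [0,0,0,0,0,0.006,0,0,0,0,0,0,0.006,0,0,0,0,0,0,0.006,0.5,0,0,0,0,0,0.006,0.5,0,0,0,0,0,0.006,0.5,0,0,0,0,0,0.006,0.5]

```text
time: 12.38
eef_pos: [0.5901, 0.1747, 0.063]
eef_rot: [-3.135, 0.198, -0.003]
ft_force: [-0.7, -0.1, 0.1]
gripper_width: 0.384
```

Emit:
drive_tool:
  commands: [0,0,0,0,0,-0.1,0.5,0,0,0,0,0,-0.3,0.5,0,0,0,0,0,-0.5,0.5,0,0,0,0,0,-0.5,0.5]

```text
time: 12.72
eef_pos: [0.5934, 0.1766, 0.1438]
eef_rot: [-3.13, 0.198, -0.019]
ft_force: [1.0, 0.6, 0.4]
gripper_width: 0.501
```

```bash
python3 -c "
from h import *
need(*fromdock(-.03,0),.13,.1265);print(todock(get_state()['eef_pos']))
c=camera_info('wrist');np.save('w16.npy',c,allow_pickle=True)
cv2.imwrite('pics/wrist16.png',snapshot('wrist'))
"
```

```text
t=12.72 pos [0.5934 0.1766 0.1438] F [1.   0.61 0.43] M [ 0.027 -0.117  0.006] g 0.501
 turn [-0.001  -0.0019  0.    ]  shift [-0.023  1.165  0.085]
[ 0.14466606 -0.00321152]
```

View pics/wrist16.png

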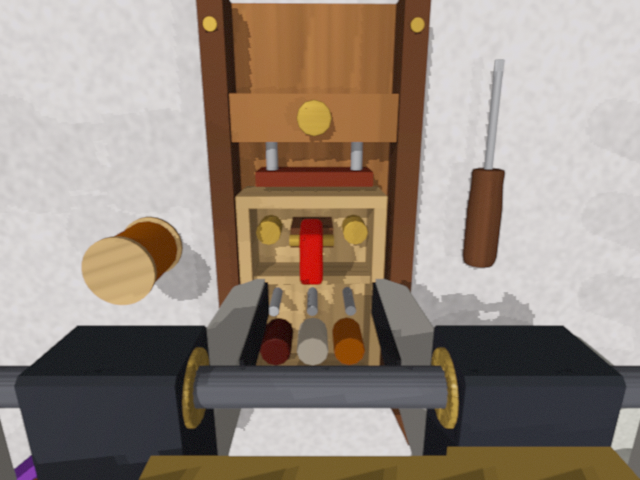

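Emit:
drive_tool:
  commands: [0,0,0,-0.015,0.25,0,0.35,0,0,0,-0.015,0.5,0,0.35,0,0,0,-0.015,0.75,0,0.35,0,0,0,-0.015,1,0,0.35,0,0,0,-0.015,1,0,0.35,0,0,0,-0.015,1,0,0.35]

```text
time: 13.27
eef_pos: [0.5675, 0.0222, 0.1363]
eef_rot: [3.132, -0.208, -0.003]
ft_force: [0.5, 0.7, 0.0]
gripper_width: 0.348
```

```bash
python3 -c "
from h import *
need(*fromdock(-.02,0),.025,.1265);print(todock(get_state()['eef_pos']))
c=camera_info('wrist')
cv2.imwrite('pics/wrist17.png',snapshot('wrist'))
cv2.imwrite('pics/top17.png',snapshot('top'))
"
```

```text
t=13.27 pos [0.5675 0.0222 0.1363] F [0.45 0.71 0.04] M [ 0.087 -0.12  -0.005] g 0.348
 turn [ 0.0004  0.0002 -0.0009]  shift [0.022 0.053 0.742]
[-0.01179376  0.00300967]
```

View pics/wrist17.png

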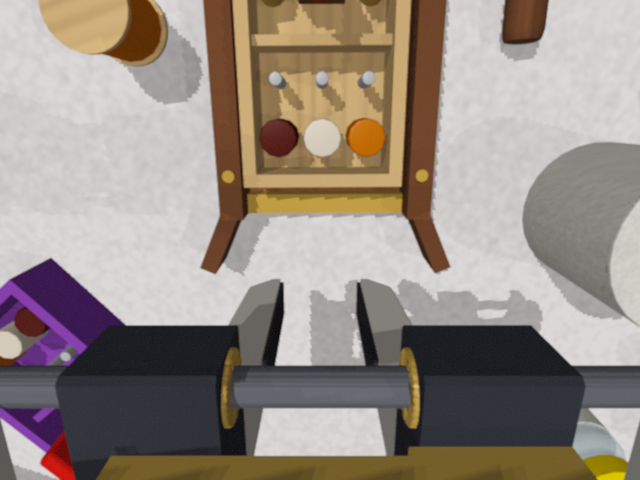

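Emit:
drive_tool:
  commands: [0,0,-0.001,0.015,0.05,0.2,0.35,0,0,-0.001,0.015,0.05,0.4,0.35,0,0,-0.001,0.015,0.05,0.6,0.35,0,0,-0.001,0.015,0.05,0.7,0.35,0,0,-0.001,0.015,0.05,0.74,0.35,0,0,-0.001,0.015,0.05,0.74,0.35]

```text
time: 13.87
eef_pos: [0.5685, 0.0208, 0.0247]
eef_rot: [-3.135, 0.183, 0.005]
ft_force: [-0.0, 0.7, 0.7]
gripper_width: 0.348
```

```bash
python3 -c "
from h import *
need(*fromdock(.01,0),.025,.1265);print(todock(get_state()['eef_pos']))
cv2.imwrite('pics/wrist18.png',snapshot('wrist'))
"
```

```text
t=13.87 pos [0.5685 0.0208 0.0247] F [-0.01  0.71  0.66] M [-0.053 -0.095  0.05 ] g 0.348
 turn [-0.0001  0.0005  0.0016]  shift [ 0.014 -0.154 -0.002]
[-0.01306013  0.001862  ]
```

View pics/wrist18.png

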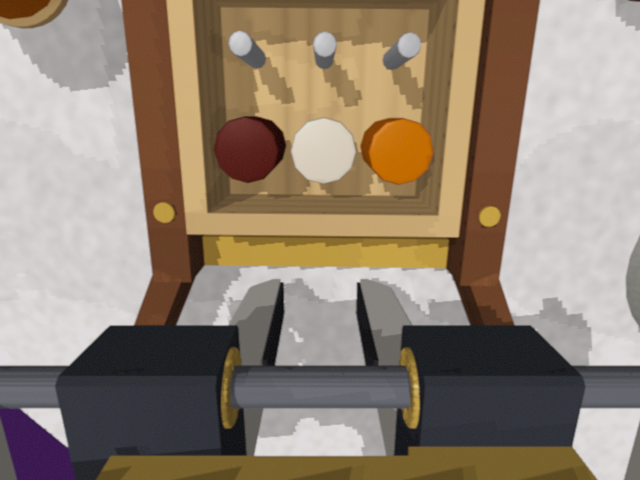

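Emit:
drive_tool:
  commands: [0,0,0.0015,0.012,-0.04,0,0.35,0,0,0.0015,0.012,-0.08,0,0.35,0,0,0.0015,0.012,-0.12,0,0.35,0,0,0.0015,0.012,-0.15,0,0.35,0,0,0.0015,0.012,-0.15,0,0.35]

```text
time: 14.33
eef_pos: [0.5745, 0.0432, 0.027]
eef_rot: [-3.134, 0.198, -0.002]
ft_force: [0.3, -0.2, -0.6]
gripper_width: 0.349
```

Emit:
drive_tool:
  commands: [0,0,0,0,-0.012,0,0.35,0,0,0,0,-0.024,0,0.35,0,0,0,0,-0.03,0,0.35]

```text
time: 14.58
eef_pos: [0.5745, 0.0452, 0.0263]
eef_rot: [3.135, -0.203, -0.0]
ft_force: [0.4, -0.5, 0.0]
gripper_width: 0.345
```

Emit:
drive_tool:
  commands: [0,0,0,0,-0.01,0,0.35,0,0,0,0,-0.02,0,0.35]

```text
time: 14.75
eef_pos: [0.5748, 0.0475, 0.0262]
eef_rot: [3.134, -0.203, -0.001]
ft_force: [-0.5, -2.4, 1.4]
gripper_width: 0.356
```

```bash
python3 -c "
from h import *
need(*fromdock(.01,0),.025,.1265);print(todock(get_state()['eef_pos']))
"
```

```text
t=14.75 pos [0.5748 0.0475 0.0262] F [-0.46 -2.37  1.41] M [-0.589 -0.034  0.068] g 0.356
 turn [ 0.0002  0.     -0.0004]  shift [-0.007  0.029  0.008]
[ 0.01428721 -0.0010283 ]
```

Emit:
drive_tool:
  commands: [0,0,0,0,-0.006,0,0.35,0,0,0,0,-0.01,0,0.35,0,0,0,0,-0.01,0,0.35]

```text
time: 15.0
eef_pos: [0.5748, 0.0475, 0.0262]
eef_rot: [3.132, -0.204, -0.001]
ft_force: [-0.2, -4.9, 2.0]
gripper_width: 0.35
```

Emit:
drive_tool:
  commands: [0,0,0,0,-0.006,0,0.35,0,0,0,0,-0.01,0,0.35,0,0,0,0,-0.01,0,0.35]

```text
time: 15.25
eef_pos: [0.5747, 0.0482, 0.0262]
eef_rot: [3.131, -0.205, -0.003]
ft_force: [-1.0, -6.2, 3.1]
gripper_width: 0.352
```

Emit:
drive_tool:
  commands: [0,0,0,0,-0.006,0,0.35,0,0,0,0,-0.01,0,0.35,0,0,0,0,-0.01,0,0.35]

```text
time: 15.5
eef_pos: [0.5749, 0.0496, 0.0262]
eef_rot: [3.131, -0.206, -0.003]
ft_force: [-1.1, -6.1, 2.8]
gripper_width: 0.349
```

Emit:
drive_tool:
  commands: [0,0,0,0,-0.006,-0.004,0.35,0,0,0,0,-0.01,-0.004,0.35,0,0,0,0,-0.01,-0.004,0.35]

```text
time: 15.75
eef_pos: [0.5752, 0.0529, 0.0264]
eef_rot: [3.133, -0.204, -0.002]
ft_force: [-0.7, -4.5, -2.0]
gripper_width: 0.35
```

Emit:
drive_tool:
  commands: [0,0,0,0,-0.006,-0.004,0.35,0,0,0,0,-0.01,-0.004,0.35,0,0,0,0,-0.01,-0.004,0.35]

```text
time: 16.0
eef_pos: [0.5754, 0.0536, 0.0267]
eef_rot: [3.132, -0.204, -0.002]
ft_force: [0.4, -5.7, -3.2]
gripper_width: 0.349
```

```bash
python3 -c "
from h import *
need(*fromdock(.01,0),.025,.1265);print(todock(get_state()['eef_pos']))
im=snapshot('scene');cv2.imwrite('pics/scene19.png',im);cv2.imwrite('pics/s19.png',cv2.resize(im[250:430,320:500],None,fx=3.3,fy=3.3,interpolation=cv2.INTER_CUBIC))
"
```

```text
t=16.00 pos [0.5754 0.0536 0.0267] F [ 0.37 -5.7  -3.18] M [-1.368 -0.061  0.041] g 0.349
 turn [ 0.0005  0.0002 -0.0006]  shift [-0.005  0.069  0.012]
[ 0.02041178 -0.00078709]
```

View pics/s19.png

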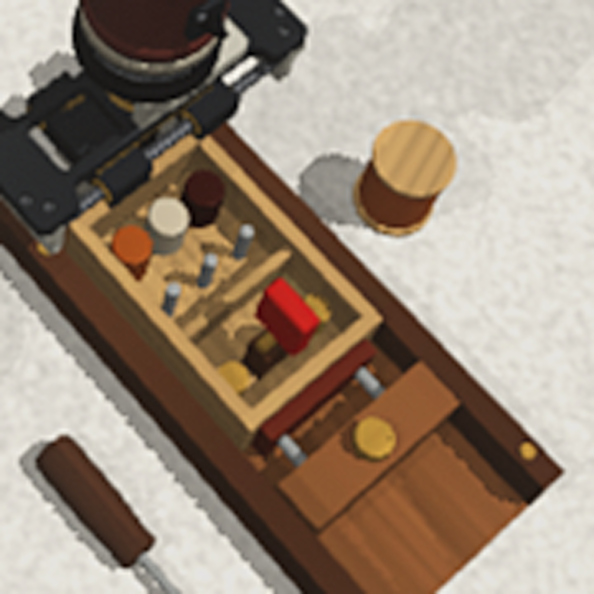

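Emit:
drive_tool:
  commands: [0,0,0,0,-0.006,0.003,0.35,0,0,0,0,-0.01,0.003,0.35,0,0,0,0,-0.01,0.003,0.35]

```text
time: 16.3
eef_pos: [0.5754, 0.0537, 0.0264]
eef_rot: [3.13, -0.205, -0.003]
ft_force: [-0.7, -7.2, -0.8]
gripper_width: 0.351
```

Emit:
drive_tool:
  commands: [0,0,0,0,-0.006,0,0.35,0,0,0,0,-0.01,0,0.35,0,0,0,0,-0.01,0,0.35]

```text
time: 16.55
eef_pos: [0.5754, 0.054, 0.0264]
eef_rot: [3.128, -0.205, -0.004]
ft_force: [-0.8, -9.0, 0.4]
gripper_width: 0.349
```

Emit:
drive_tool:
  commands: [0,0,0,0,-0.006,0,0.35,0,0,0,0,-0.01,0,0.35,0,0,0,0,-0.01,0,0.35]

```text
time: 16.8
eef_pos: [0.5754, 0.0543, 0.0264]
eef_rot: [3.127, -0.206, -0.005]
ft_force: [-0.4, -10.2, 1.5]
gripper_width: 0.351
```

Emit:
drive_tool:
  commands: [0,0,0,0,-0.006,0,0.35,0,0,0,0,-0.01,0,0.35,0,0,0,0,-0.01,0,0.35]

```text
time: 17.05
eef_pos: [0.5754, 0.0547, 0.0264]
eef_rot: [3.125, -0.206, -0.005]
ft_force: [-1.5, -11.0, 0.9]
gripper_width: 0.35
```

Emit:
drive_tool:
  commands: [0,0,0,0,-0.006,-0.002,0.35,0,0,0,0,-0.01,-0.002,0.35,0,0,0,0,-0.01,-0.002,0.35]

```text
time: 17.3
eef_pos: [0.5755, 0.0555, 0.0265]
eef_rot: [3.124, -0.207, -0.006]
ft_force: [-1.1, -13.1, 0.3]
gripper_width: 0.35
```

```bash
python3 -c "
from h import *
need(*fromdock(.01,0),.025,.1265);print(todock(get_state()['eef_pos']))
im=snapshot('scene');cv2.imwrite('pics/scene20.png',im);cv2.imwrite('pics/s20.png',cv2.resize(im[330:430,370:480],None,fx=5.3,fy=5.3,interpolation=cv2.INTER_CUBIC))
cv2.imwrite('pics/s19b.png',cv2.resize(cv2.imread('pics/scene19.png')[330:430,370:480],None,fx=5.3,fy=5.3,interpolation=cv2.INTER_CUBIC))
"
```

```text
t=17.30 pos [0.5755 0.0555 0.0265] F [ -1.05 -13.05   0.26] M [-2.848  0.081  0.19 ] g 0.350
 turn [ 0.0017  0.0005 -0.0009]  shift [-0.004  0.081  0.011]
[ 0.02222423 -0.00066363]
```

View pics/s20.png

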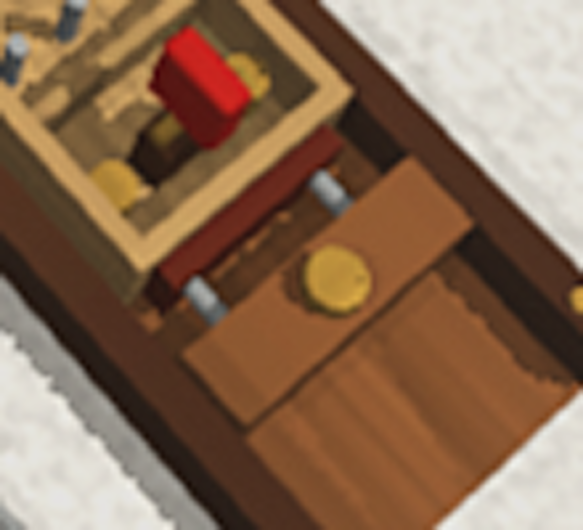

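View pics/s19b.png

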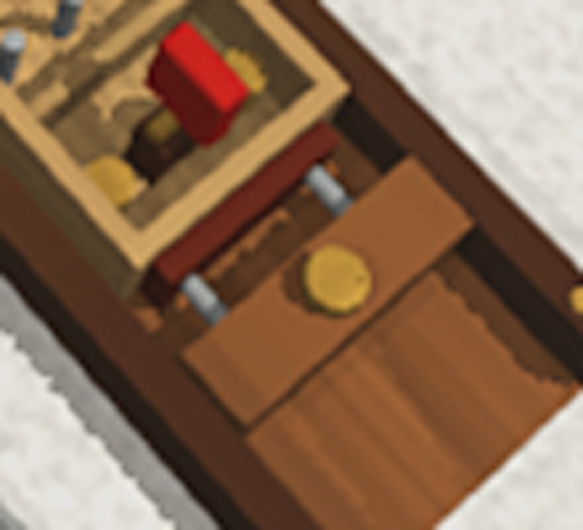

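Emit:
drive_tool:
  commands: [0,0,0,0,-0.006,0,0.35,0,0,0,0,-0.009,0,0.35,0,0,0,0,-0.009,0,0.35,0,0,0,0,-0.009,0,0.35]

```text
time: 17.68
eef_pos: [0.5754, 0.0555, 0.0264]
eef_rot: [3.122, -0.208, -0.007]
ft_force: [-1.5, -14.2, 1.3]
gripper_width: 0.349
```

Emit:
drive_tool:
  commands: [0,0,0,0,-0.006,-0.001,0.35,0,0,0,0,-0.008,-0.001,0.35,0,0,0,0,-0.008,-0.001,0.35,0,0,0,0,-0.008,-0.001,0.35]

```text
time: 18.02
eef_pos: [0.5754, 0.0561, 0.0265]
eef_rot: [3.121, -0.208, -0.008]
ft_force: [-2.3, -15.4, 1.4]
gripper_width: 0.349
```

Total push is 15.4 N, with sliding friction of about 5–6 N. The tool has travelled about 2.5–3 mm since the pad took up load, so the pad force is roughly 8–10 N. Retracting gently.

Emit:
drive_tool:
  commands: [0,0,0,0,0.02,0,0.35,0,0,0,0,0.05,0,0.35,0,0,0,0,0.08,0,0.35,0,0,0,0,0.12,0,0.35,0,0,0,0,0.2,0,0.35,0,0,0,0,0.3,-0.05,0.35,0,0,0,0,0.3,-0.2,0.35,0,0,0,0,0.3,-0.4,0.35,0,0,0,0,0.3,-0.6,0.35,0,0,0,0,0.3,-0.6,0.35]

```text
time: 18.85
eef_pos: [0.5758, 0.0226, 0.1235]
eef_rot: [-3.131, 0.201, -0.02]
ft_force: [0.2, 0.1, 0.3]
gripper_width: 0.352
```

```bash
python3 -c "
from h import *
need(*fromdock(.01,0),.025,.1265);print(todock(get_state()['eef_pos']))
im=snapshot('scene');cv2.imwrite('pics/scene21.png',im);cv2.imwrite('pics/s21.png',cv2.resize(im[330:430,370:480],None,fx=5.3,fy=5.3,interpolation=cv2.INTER_CUBIC))
c=camera_info('wrist');cv2.imwrite('pics/wrist21.png',snapshot('wrist'));np.save('w21.npy',c,allow_pickle=True)
"
```

```text
t=18.85 pos [0.5758 0.0226 0.1235] F [0.2  0.09 0.32] M [-0.017 -0.135  0.025] g 0.352
 turn [-0.0007 -0.002  -0.0003]  shift [-0.042 -0.132  0.657]
[-0.0103199  -0.00510801]
```

View pics/s21.png

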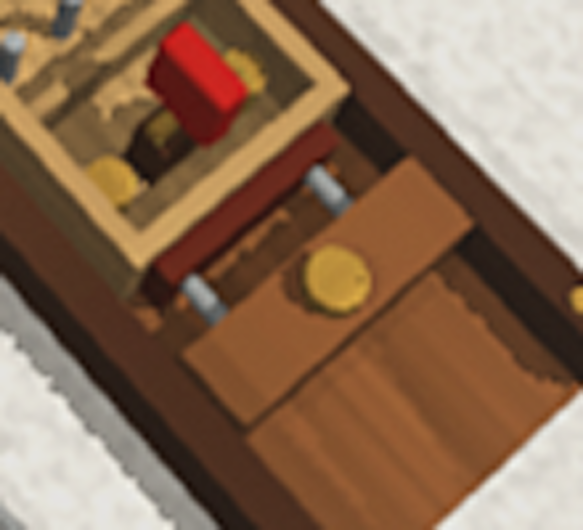

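View pics/scene21.png

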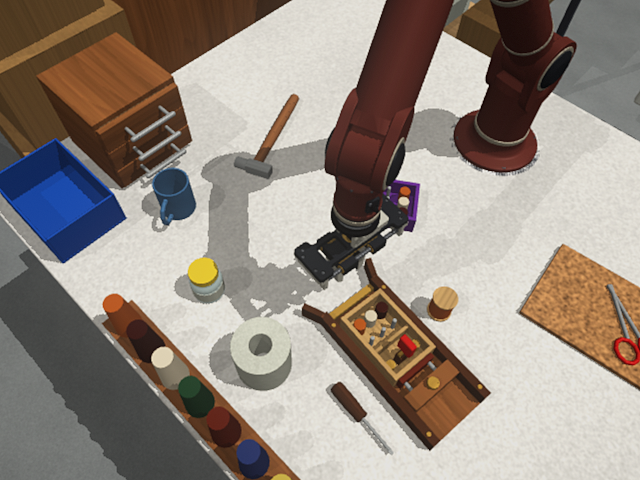

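View pics/wrist21.png

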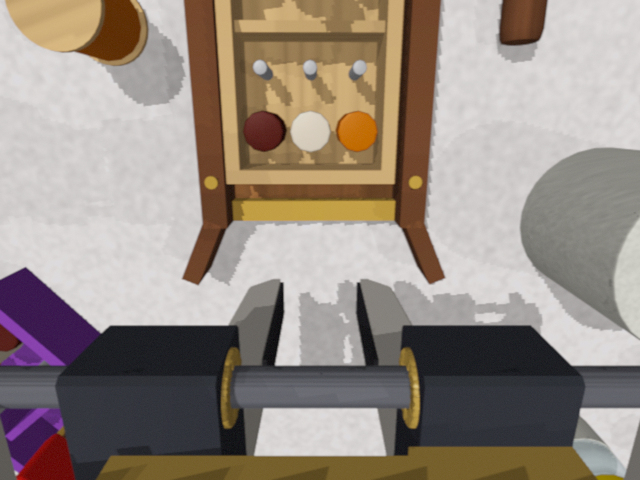

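The tray is home, but I withdrew fairly quickly and the pad may have pushed it back. There's plenty of time, so I'll press again and withdraw very slowly, leaving the pad loaded against friction.

Emit:
drive_tool:
  commands: [0,0,0,0,0,0.2,0.35,0,0,0,0,0,0.4,0.35,0,0,0,0,0,0.6,0.35,0,0,0,0,0,0.6,0.35,0,0,0,0,-0.06,0.6,0.35,0,0,0,0,-0.12,0.6,0.35,0,0,0,0,-0.17,0.6,0.35,0,0,0,0,-0.17,0.6,0.35]

```text
time: 19.62
eef_pos: [0.5762, 0.0506, 0.0294]
eef_rot: [-3.132, 0.195, -0.006]
ft_force: [0.3, 0.6, -0.7]
gripper_width: 0.349
```

Emit:
drive_tool:
  commands: [0,0,0,0,-0.015,0,0.35,0,0,0,0,-0.03,0,0.35,0,0,0,0,-0.045,0,0.35,0,0,0,0,-0.045,0,0.35]

```text
time: 19.95
eef_pos: [0.5758, 0.0534, 0.0278]
eef_rot: [-3.135, 0.202, -0.001]
ft_force: [-0.1, 0.5, -0.5]
gripper_width: 0.35
```

Emit:
drive_tool:
  commands: [0,0,0,0,-0.006,0,0.35,0,0,0,0,-0.01,0,0.35,0,0,0,0,-0.01,0,0.35]

```text
time: 20.2
eef_pos: [0.5757, 0.0537, 0.0275]
eef_rot: [3.134, -0.203, -0.0]
ft_force: [-0.5, -0.9, 1.3]
gripper_width: 0.351
```

Emit:
drive_tool:
  commands: [0,0,0,0,-0.006,0,0.35,0,0,0,0,-0.012,0,0.35,0,0,0,0,-0.012,0,0.35]

```text
time: 20.45
eef_pos: [0.5757, 0.0537, 0.0275]
eef_rot: [3.131, -0.204, -0.001]
ft_force: [-1.2, -4.6, 3.0]
gripper_width: 0.35
```

Emit:
drive_tool:
  commands: [0,0,0,0,-0.006,0,0.35,0,0,0,0,-0.012,0,0.35,0,0,0,0,-0.012,0,0.35]

```text
time: 20.7
eef_pos: [0.5756, 0.0537, 0.0274]
eef_rot: [3.129, -0.205, -0.003]
ft_force: [-0.1, -8.3, 3.9]
gripper_width: 0.351
```

Emit:
drive_tool:
  commands: [0,0,0,0,-0.006,-0.002,0.35,0,0,0,0,-0.012,-0.004,0.35,0,0,0,0,-0.012,-0.004,0.35]

```text
time: 20.95
eef_pos: [0.5755, 0.054, 0.0275]
eef_rot: [3.127, -0.206, -0.004]
ft_force: [-1.2, -8.6, 2.0]
gripper_width: 0.347
```

Emit:
drive_tool:
  commands: [0,0,0,0,-0.006,-0.001,0.35,0,0,0,0,-0.012,-0.002,0.35,0,0,0,0,-0.012,-0.002,0.35]

```text
time: 21.2
eef_pos: [0.5754, 0.0544, 0.0275]
eef_rot: [3.125, -0.208, -0.006]
ft_force: [-0.9, -10.5, 0.5]
gripper_width: 0.346
```

Emit:
drive_tool:
  commands: [0,0,0,0,-0.006,0,0.35,0,0,0,0,-0.012,-0.001,0.35,0,0,0,0,-0.012,-0.001,0.35]

```text
time: 21.45
eef_pos: [0.5754, 0.0549, 0.0275]
eef_rot: [3.123, -0.208, -0.007]
ft_force: [-1.4, -12.6, 0.5]
gripper_width: 0.354
```

Emit:
drive_tool:
  commands: [0,0,0,0,-0.006,0,0.35,0,0,0,0,-0.012,-0.001,0.35,0,0,0,0,-0.012,-0.001,0.35]

```text
time: 21.7
eef_pos: [0.5753, 0.0554, 0.0275]
eef_rot: [3.121, -0.209, -0.008]
ft_force: [-1.4, -13.7, 0.8]
gripper_width: 0.348
```

Emit:
drive_tool:
  commands: [0,0,0,0,0.004,0,0.35,0,0,0,0,0.008,0,0.35,0,0,0,0,0.012,0,0.35,0,0,0,0,0.016,0,0.35,0,0,0,0,0.02,0,0.35,0,0,0,0,0.024,0,0.35,0,0,0,0,0.028,0,0.35,0,0,0,0,0.032,0,0.35,0,0,0,0,0.036,0,0.35,0,0,0,0,0.04,0,0.35]

```text
time: 22.53
eef_pos: [0.5755, 0.0552, 0.0276]
eef_rot: [3.13, -0.206, -0.004]
ft_force: [0.9, -6.1, -2.5]
gripper_width: 0.353
```

Emit:
drive_tool:
  commands: [0,0,0,0,0.004,0,0.35,0,0,0,0,0.008,0,0.35,0,0,0,0,0.012,0,0.35,0,0,0,0,0.016,0,0.35,0,0,0,0,0.02,0,0.35,0,0,0,0,0.024,0,0.35,0,0,0,0,0.028,0,0.35,0,0,0,0,0.032,0,0.35,0,0,0,0,0.036,0,0.35,0,0,0,0,0.04,0,0.35]

```text
time: 23.37
eef_pos: [0.5754, 0.0542, 0.0287]
eef_rot: [-3.134, 0.201, 0.0]
ft_force: [-0.8, -1.7, -2.6]
gripper_width: 0.35
```

Emit:
drive_tool:
  commands: [0,0,0,0,0.06,0,0.35,0,0,0,0,0.15,0,0.35,0,0,0,0,0.25,0,0.35,0,0,0,0,0.3,0,0.35,0,0,0,0,0.3,-0.2,0.35,0,0,0,0,0.3,-0.4,0.35,0,0,0,0,0.3,-0.6,0.35,0,0,0,0,0.3,-0.6,0.35]

```text
time: 24.03
eef_pos: [0.5743, 0.0097, 0.1249]
eef_rot: [-3.132, 0.203, -0.02]
ft_force: [1.0, 0.6, 0.5]
gripper_width: 0.351
```

```bash
python3 -c "
from h import *
need(*fromdock(.01,0),.025,.1265)
im=snapshot('scene');cv2.imwrite('pics/scene22.png',im)
a=[cv2.resize(cv2.imread(f'pics/scene{n}.png')[350:420,385:460],None,fx=5.2,fy=5.2,interpolation=cv2.INTER_CUBIC) for n in('15','22')]
cv2.imwrite('pics/cmp22.png',np.hstack(a))
c=camera_info('wrist');w=snapshot('wrist');cv2.imwrite('pics/wrist22.png',w)
"
```

```text
t=24.03 pos [0.5743 0.0097 0.1249] F [1.02 0.64 0.46] M [-0.011 -0.12   0.014] g 0.351
 turn [-0.0007 -0.002  -0.0004]  shift [-0.044 -0.219  0.666]
```

View pics/cmp22.png

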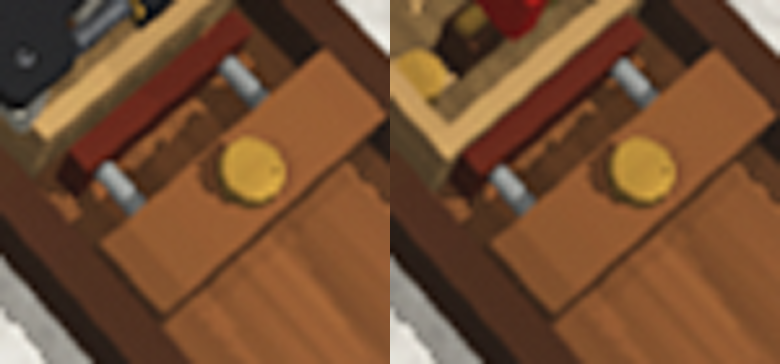

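View pics/wrist22.png

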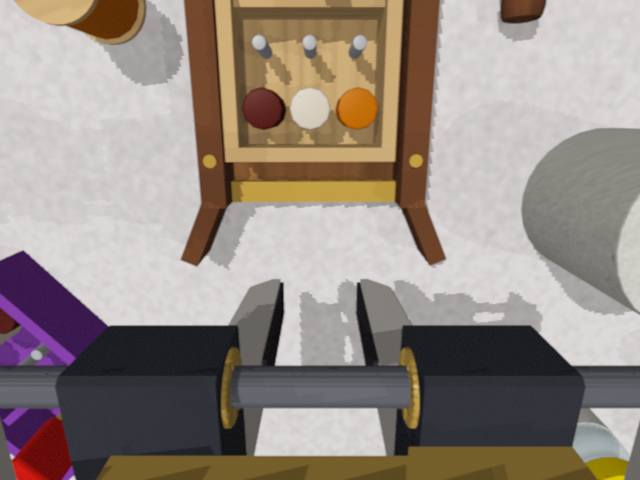

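```bash
python3 -c "
from h import *
print(close_job());print(get_state()['time'])"
```

```text
the job is handed in; nothing more can be done
None
the job is handed in; nothing more can be done
```

The tray is in its dock, lying behind the lip and resting against the leather pad, and I handed the job in at about 24 s. `close_job()` gives no verdict, so the results below rest on my own checks.

**What I did:**
- I gripped the red tab, lifted only the front edge and straightened the tray to the dock. I then set the nose about 17 mm past the lip's outer face.
- I drew the tray over the lip by the tab and lowered it front-down. I kept drawing until the tail dropped behind the lip, then let go. This part was done by pulling the tab, not by pushing from behind.
- I pushed on the back wall with the fingers until the total push was 15.4 N. About 5–6 N of that was sliding friction, so I estimate the pad took 8–10 N.
- My first withdrawal was quick, so I pressed again to 13.7 N total and withdrew slowly.

**Last checks:**
- The wrist picture shows the lip clear behind the tray, with the tail at roughly dock x = 0.03 m.
- The scene picture shows the tray against the pad, with the pad still pressed in by about 1 mm (roughly 3 N). That is near the limit of what the picture can resolve.
- No bystander looked displaced in the last pictures; I did not measure them.

**What disagreed or went wrong:**
- I started the first lift before the fingers had fully closed, so I think the tab slipped about 5 mm in the grip.
- Because of that, the tray met the lip sooner than I calculated, and I briefly pressed down with 35 N. That is under the 60 N limit, and I eased it to about 3 N.
- A wrist-picture estimate of the tilt at that moment put the nose and tail 4–12 mm higher than the geometry allows. I took it as pixel error and did not resolve it.
- I could not read the pad force directly; it comes from the push minus friction and from the tool's travel.

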